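# Roll the turned barrels through the check flap into the holding bay

### The arm

A 6-joint arm with a two-finger parallel gripper is mounted at the origin on a cart in front of the work surface, level with it; the furniture and walls round the work are solid. World frame = base frame: x ahead of the robot, y to its left, z up, the work surface at z = 0. Lengths are in mm, angles in rad, forces in N, time in s.
With the tool pointing down it reaches from about 350 to 875 mm from the base axis. Payload 4.2 kg.
Tool frame: the origin (TCP) lies between the finger pads; the fingertips stand tcp_to_tips ahead of it and the grasp point (between the pads) lies 3 mm ahead of it (tcp_to_tips is the distance from the TCP to the fingertips, in mm); z points along the fingers, y is the line along which they close (so a half turn about z gives the same grasp; the last joint's range is limited). The gripper opens to 87 mm and grips with 3 to 60 N. Pads are 19 mm wide; open, the fingers measure 117 mm over their backs; the gripper's body (75 mm by 190 mm) begins 51 mm behind the grasp point.
Start: joints at [0.259, 0.385, 0.008, 0, -1.194, -0.259], TCP at [624.979, 0.025, 244.55] pointing down, gripper open.
Joint ranges: [-3.14, 3.14], [-1.21, 2.06], [-1.07, 1.41], [-3.16, 2.05], [-2.99, -0.16], [-3.1, 3.1]. Speed limits (rad/s): [2.79, 2.79, 3.14, 3.14, 3.14, 3.14].

### API

Orientations are given as [roll, pitch, yaw] about the fixed x, y, z axes, in that order (R = Rz(yaw) Ry(pitch) Rx(roll)).
In Python, from cell import * gives the robot as it stands. The module is installed in compiled form; this text tells all that it offers.
- The arm moves only by the tool jog_arm, never from a script. Its argument "plan" is a list of rows, each an object with "offset": the shift along the tool's x, y, z in m, a list of three; "twist": the turn about the tool's z in degrees; "claw": the opening, from 0 (shut) to 1 (fully open). A call has 1 to 10 rows; each row is the pose to reach, as a shift and turn from the pose commanded when the call began, along the tool's axes at that moment; what a row does not reach only later rows make up. A row lasts 1/10 s, in which the tool goes at most 50 mm and 8.59 degrees, less where a joint would pass 70% of its speed; a pose out of reach is approached as far as the arm can. A call with a gripper value outside its range is refused whole. The fingers move at their own pace and stop on an object; "grip_force" is the grip in N (left out, the last holds). Time passes only in rows, so rows that repeat a pose let the fingers close. It gives the time, the measured TCP pose, the force, the opening and the grip force at its end, in the units of the state.
- observe(): the state, without advancing time (a new reading comes with each control period).
- capture(name): name is "scene" or "side" or "wrist"; returns the picture (384x512x3 uint8, red, green, blue); there is no depth.
- camera_info(name): a dict with "camera_matrix" (3x3 intrinsics, pixels), "k1" (the pictures are not rectified: a ray, as slopes to the right and down, at radius r is drawn at 1 + k1 r^2 times it, then the intrinsics apply), "xyz" and "orientation" of the camera in the world; the wrist camera has in their place "T_tool_cam" (4x4, takes a point from camera to tool coordinates, whose origin is the TCP and whose axes are the flange's). Camera axes: x right, y down, z forward; pixel columns grow to the right and rows downward; lengths in mm; the calibration is good to about 2 mm. A picture is of the moment at which its call begins: read the wrist's pose just before it. camera_info takes no time and is no camera call.
- finish_job(): hands the job in; it is judged then, once.
The state is a dict: "time": time; "qpos": joint angles; "qd": joint speeds; "joint_torque": joint torques, N m; "eef_pos": TCP position; "tool_rot": TCP orientation; "wrist_force": force on the tool from outside, world axes, zero at the start; "wrist_torque": the same for the moment, N m; "finger_gap": finger opening in mm; "finger_force": force on a finger pad.
Only numpy, scipy, OpenCV 4.12 (cv2) and the standard library are available. Lean on these libraries where they do the work, as an engineer would, in place of code of your own. Each camera call takes 0.05 s, during which the arm holds its last target. There are 200 camera calls.

### The job

Turn the red stop knob anticlockwise past its click to its open end stop, then lay every barrel from the carton tray across the aluminium lane and, holding the yellow-handled paddle, roll them gently along the lane and through the orange flap until all lie in the bay beyond and the flap has fallen shut; past the stop arm only the paddle, never the gripper, may touch a barrel. Then turn the stop knob fully back past its click to shut and stand the paddle in the middle of its black mat, leaving the gauge and the glue bottle alone.

Things in the scene. Friction and masses are not known exactly. Their poses are not given: they have to be found in the camera images.
- barrel_a_center (a point): centre of barrel a: white turned barrel with a black band round its middle, a cylinder 45 mm in diameter, 150 mm long, 140 g. Its y axis is the cylinder's axis (x and z turn as it rolls). It starts lying in the tray across the tray's length (about along world y), centre 41 mm above the bench; grasp it round the band. Two or three barrels are present; an absent one reads None
- barrel_b_center (a point): centre of barrel b, like barrel a
- barrel_c_center (a point): centre of barrel c, like barrel a
- tray: open kraft carton tray, 449 x 217 x 60 mm, fixed; origin at the centre of its underside, x along its length; walls 60 mm high and 8 mm thick, floor 18 mm above the bench. The barrels in it start about 80 mm apart along its length, the nearest about 85 mm from the inside of its near end wall
- lane: fixed aluminium roll lane; origin on the bench on its centreline, x = rolling direction (about world -y), y across (negative: robot's side), z up. Level deck from the entry end x = -0.25 (lip 4 mm high) to x = 0.085, surface z = 0.030, then the bay slopes down at 0.13 rad to its end stop at x = 0.30. Blue side walls: inside faces y = +-0.080, 6 mm thick, top z = 0.048
- notch_1 (a point): deck surface at the lowest line of the rearmost of three resting dips (lane x = -0.16), marked by a black cross line. Each is a shallow V across the lane, 70 mm long, 2 mm deep (sides 0.06 rad), in which a barrel laid across the lane (its axis along the lane's y) comes to rest; a push under 1 N rolls it out. Three barrels fit at once, one to a dip, 70 mm apart
- notch_2 (a point): the same, middle dip (lane x = -0.09)
- notch_3 (a point): the same, foremost dip (lane x = -0.02)
- bay (a point): point on the bay floor at lane x = 0.20. The floor begins to slope at lane x = 0.085 and the flap hangs at 0.10; a barrel whose centre is pushed about 20 mm past the flap rolls on down by itself. A barrel is in the bay when its centre is beyond lane x = 0.12, between the side walls. It holds three
- flap (a joint): orange check flap, 156 mm wide, 67 mm long, a light 9 g, hanging at lane x = 0.10 from a hinge 75 mm above the deck, lower edge 8 mm above it, in a dark portal (posts outside the walls, y = +-0.093; top bar 113 to 123 mm above the bench). 0 = hanging shut; it swings only towards the bay (to 1.5 rad), is easily pushed open by a barrel and falls shut behind it
- stop_knob (a joint): detented red stop knob, rad, grows anticlockwise from above. 0 = shut: its steel arm reaches 103 mm from the axis across the lane (lane +y, at lane x = 0.03, 20 to 30 mm above the deck). 1.3 (end stop) = open: arm swung upstream outside the wall. A spring plunger makes a hump from 0.35 to 0.95 rad, crest 0.65 (about 0.2 N m); elsewhere it turns freely and stays
- knob_grip (a point): grip point of the red stop knob, on its upright axis (lane x = 0.03, y = -0.115), 87 mm above the bench: a bar 22 mm thick, 50 mm long, from 62 to 105 mm above the bench. Its y axis lies along the bar and towards the stop arm (it turns with the knob); grip across the thickness (this point's x)
- paddle_grip (a point): grip point on the paddle's upright yellow handle (26 mm square, 12 to 128 mm above the underside), 105 mm above its underside. The paddle (about 250 g) stands by itself on a wooden foot 70 (its x) x 110 mm (its y). Its upright pushing face, 110 mm wide, 46 mm high, lies 43 mm ahead of this point along its +x; the foot's back edge 27 mm behind. z up
- mat_center (a point): top centre of the paddle's fixed black rubber mat, 90 (x) x 130 mm (y), 3 mm thick; the middle of the foot (8 mm ahead of the handle along the paddle's +x) belongs here, the foot's length along the mat's. An upright aluminium guard 40 mm high stands along it 47 mm from here towards its -x. A fixed ring tray, walls 60 mm high, begins just beyond it at world x = 0.43, y 0.22 to 0.43
- paddle: the paddle; origin at the centre of its foot's underside, x towards its pushing face, z up
- ring_gauge: bystander: grey stepped gauge, 32 mm across, 40 mm high, beside the lane; leave alone
- glue_bottle: bystander: red bottle with black tip, 30 mm across, 92 mm high, between the mat and the lane; leave alone
- barrel_a: barrel a itself (same place as its centre entry but with the origin 22.5 mm off the axis, so use the centre)
- barrel_b: barrel b itself (same place as its centre entry but with the origin 22.5 mm off the axis, so use the centre)
- barrel_c: barrel c itself (same place as its centre entry but with the origin 22.5 mm off the axis, so use the centre)
- box_stack (a point): top centre of the fixed stack of white boxes beyond the lane's entry half: 105 x 106 mm, 345 mm high, always at the same place, more such stacks behind it (greater x); keep arm and gripper clear of it

How it is judged (in metres and radians):
On the way, in this order (a step that is already met when the one before it is completed fails the run):
1. the stop knob is past its click at its open end (value of joint stop_knob above 1.1 rad), for 0.2 s.
2. every barrel lies in the bay and the flap has fallen shut (x of each of barrel_a_center, barrel_b_center, barrel_c_center in the frame of lane above 0.12 m and z of each of barrel_a_center, barrel_b_center, barrel_c_center in the frame of lane below 0.07 m and value of joint flap below 0.1 rad), for 0.2 s.
3. the stop knob is past its click at its shut end (value of joint stop_knob below 0.2 rad), for 0.2 s.
At the end, for the whole second after the job is handed in: Every barrel present rests on the bay floor (centre beyond lane x = 0.12, between the walls), the flap hangs shut (under 0.1 rad), the stop knob is shut (under 0.2 rad), and the paddle stands upright on its mat, the middle of its foot within 30 mm of the mat's centre (all of step 2 and x of each of barrel_a_center, barrel_b_center, barrel_c_center in the frame of lane below 0.3 m and y of barrel_a_center in the frame of lane between -0.08 and 0.08 m and linear speed of each of barrel_a, barrel_b, barrel_c below 0.03 m/s and y of barrel_b_center in the frame of lane between -0.08 and 0.08 m and y of barrel_c_center in the frame of lane between -0.08 and 0.08 m and value of joint stop_knob below 0.2 rad and horizontal distance between paddle and mat_center below 0.03 m and distance between paddle and mat_center below 0.035 m and angle between paddle's own z axis and vertical below 0.1 rad and linear speed of paddle below 0.02 m/s); the robot touches nothing.
It fails at once if the gripper touches a barrel past the stop arm, where only the paddle may move it ((x of barrel_a_center in the frame of lane above 0.035 m and y of barrel_a_center in the frame of lane between -0.085 and 0.085 m and contact force between any of the fingers, the arm and barrel_a above 0.5 N) or (x of barrel_b_center in the frame of lane above 0.035 m and y of barrel_b_center in the frame of lane between -0.085 and 0.085 m and contact force between any of the fingers, the arm and barrel_b above 0.5 N) or (x of barrel_c_center in the frame of lane above 0.035 m and y of barrel_c_center in the frame of lane between -0.085 and 0.085 m and contact force between any of the fingers, the arm and barrel_c above 0.5 N)).
It fails at once if the paddle pushes a barrel hard (over 15 N) (contact force between paddle and barrel_a above 15 N or contact force between paddle and barrel_b above 15 N or contact force between paddle and barrel_c above 15 N).
It fails at once if a bystander is moved by more than 30 mm (distance of any of ring_gauge, glue_bottle from where it was at the start of the episode above 0.03 m).
Of barrel_a, barrel_b, barrel_c only 2 to 3 are there at a start; the rules pass over those that are not, and their reading is None.
At some moment in a run one of paddle may be knocked a few centimetres aside while the robot is not near it.
Once in a run the grip may slacken for a moment while it holds something.
It also fails if it takes over 210 s, if anything falls off the work surface, if the arm or the gripper's body presses on something with over 40 N, if the wrist force passes 120 N, or if a joint passes its speed limit or range.

## Working session

There is one attempt and no reset: what is moved stays moved. The work goes in short steps, Python scripts to look and compute and a tool call to move; the robot and the scene stay as the last step left them, time stands still between calls to the robot, and variables do not carry over. Pictures are saved under pics/ and viewed, at most 14 in all, crops included, and the job is handed in when it is done.

Besides the shell and the picture viewer there is one more tool, called after "Emit:" by a JSON object that holds its "fn" and its "kwargs". jog_arm: Moves the arm, as the interface text tells. Its arguments: {"type":"object","properties":{"plan":{"type":"array"},"grip_force":{"type":"number"}},"required":["plan"]}

```bash
mkdir -p pics; cat > h.py <<'E'
import numpy as np, cv2
from scipy.spatial.transform import Rotation as R
from cell import *
def cam(n,st=None):
    c=camera_info(n); K=np.array(c["camera_matrix"]); k1=c["k1"]
    if n=="wrist":
        st=st or observe(); T=np.array(c["T_tool_cam"]); Rt=R.from_euler('xyz',st["tool_rot"]).as_matrix()
        return K,k1,Rt@T[:3,:3],Rt@T[:3,3]+np.array(st["eef_pos"])
    return K,k1,R.from_euler('xyz',c["orientation"]).as_matrix(),np.array(c["xyz"])
def ray(C,u,v):
    K,k1,Rm,o=C
    d=np.array([(u-K[0,2])/K[0,0],(v-K[1,2])/K[1,1]]); s=d.copy()
    for _ in range(20): s=d/(1+k1*(s@s))
    r=Rm@np.array([s[0],s[1],1]); return o,r/np.linalg.norm(r)
def onz(C,u,v,z):
    o,r=ray(C,u,v); return o+r*(z-o[2])/r[2]
def proj(C,p):
    K,k1,Rm,o=C; q=Rm.T@(np.array(p)-o); s=q[:2]/q[2]; s=s*(1+k1*(s@s)); return K[0,0]*s[0]+K[0,2],K[1,1]*s[1]+K[1,2]
def snap(n,f,crop=None,scale=None):
    C=cam(n) ; im=capture(n); np.save(f"pics/{f}.npy",im)
    b=im[:,:,::-1]
    if crop: x0,y0,x1,y1=crop; b=b[y0:y1,x0:x1]
    if scale: b=cv2.resize(b,None,fx=scale,fy=scale)
    cv2.imwrite(f"pics/{f}.png",b); return C,im
E
python3 - <<'E'
from h import *
print({k:np.round(v,3) for k,v in observe().items()})
for n in("scene","side","wrist"):
    C,_=snap(n,n+"0",scale=1.5); print(n,[np.round(c,3).tolist() for c in C])
print(camera_info("wrist")["T_tool_cam"])
E
```

```text
{'time': np.float64(0.0), 'qpos': array([ 2.590e-01,  3.860e-01,  7.000e-03, -1.000e-03, -1.194e+00,
       -2.590e-01]), 'qd': array([ 0.   , -0.001,  0.001,  0.002,  0.   ,  0.002]), 'joint_torque': array([ 1.0000e-03, -3.9066e+01,  1.8740e+01,  4.2200e+00,  1.1000e-02,
       -0.0000e+00]), 'eef_pos': array([6.24433e+02, 3.30000e-02, 2.43454e+02]), 'tool_rot': array([ 3.139, -0.   , -1.571]), 'wrist_force': array([0.484, 0.079, 1.235]), 'wrist_torque': array([0.011, 0.02 , 0.   ]), 'finger_force': np.float64(0.0), 'finger_gap': np.float64(86.778)}
scene [[[392.228, 0.0, 256.999], [0.0, 392.228, 197.929], [0.0, 0.0, 1.0]], -0.082, [[0.515, -0.37, 0.774], [-0.857, -0.2, 0.475], [-0.021, -0.907, -0.42]], [-458.673, -720.412, 749.868]]
side [[[454.105, 0.0, 257.673], [0.0, 454.105, 193.171], [0.0, 0.0, 1.0]], -0.019, [[-0.963, -0.136, 0.231], [-0.268, 0.537, -0.8], [-0.016, -0.832, -0.554]], [203.635, 1026.436, 1006.402]]
wrist [[[305.206, 0.0, 253.179], [0.0, 305.206, 191.045], [0.0, 0.0, 1.0]], -0.044, [[-1.0, 0.0, -0.001], [-0.0, 0.965, 0.263], [0.001, 0.263, -0.965]], [624.604, -72.075, 383.054]]
[[ 2.08481043e-04 -9.64680692e-01 -2.63421941e-01  7.21131289e+01]
 [ 9.99999822e-01  3.48228294e-04 -4.83817350e-04  1.54841191e-01]
 [ 5.58460229e-04 -2.63421793e-01  9.64680593e-01 -1.39465916e+02]
 [ 0.00000000e+00  0.00000000e+00  0.00000000e+00  1.00000000e+00]]
```

View pics/scene0.png

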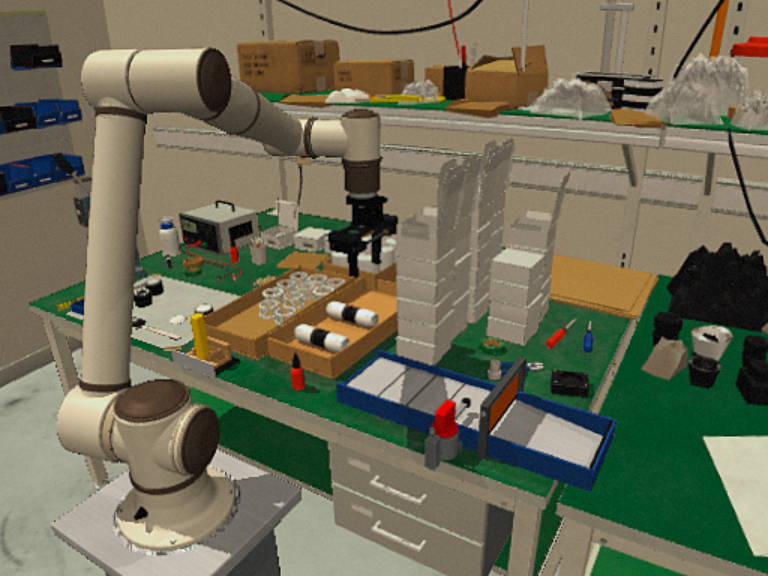

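View pics/side0.png

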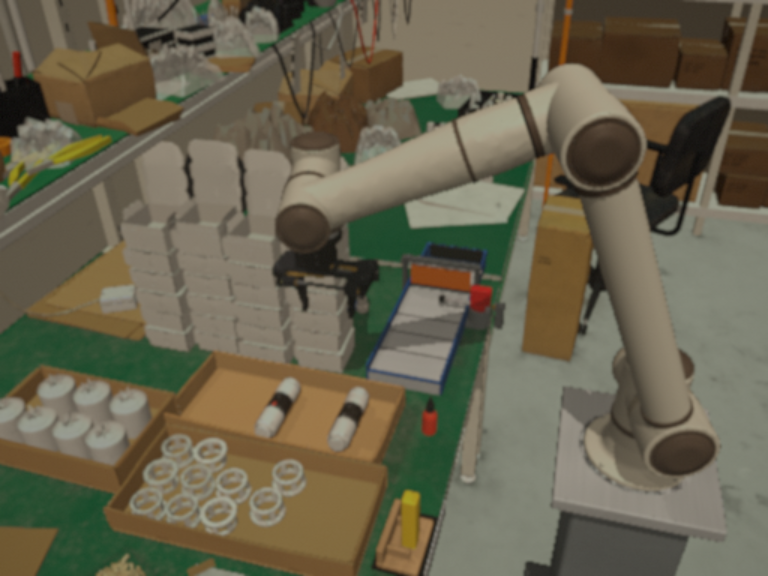

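View pics/wrist0.png

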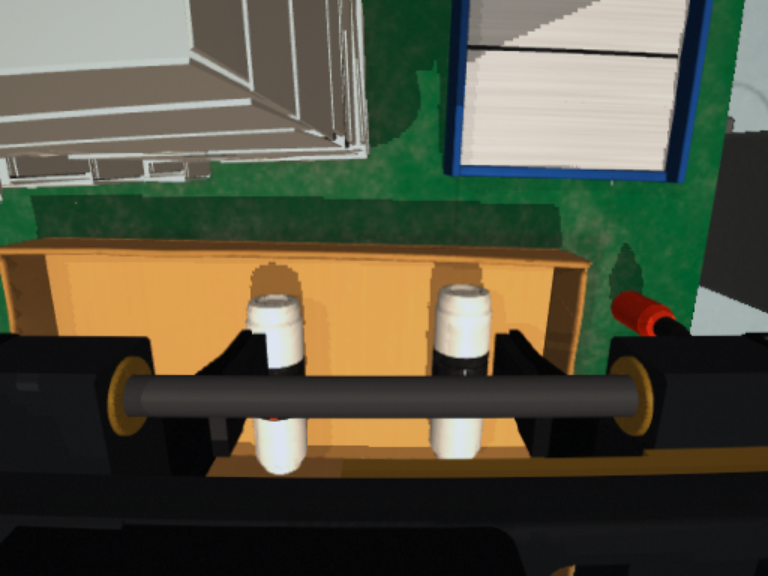

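```bash
cat >> h.py <<'E'
def tri(*rs):
    A=np.zeros((3,3));b=np.zeros(3)
    for o,r in rs:
        P=np.eye(3)-np.outer(r,r);A+=P;b+=P@o
    p=np.linalg.solve(A,b); return p,[np.linalg.norm((np.eye(3)-np.outer(r,r))@(p-o)) for o,r in rs]
def cents(im,f,amin=8,roi=None):
    h=cv2.cvtColor(im,cv2.COLOR_RGB2HSV); m=f(h[...,0].astype(int),h[...,1].astype(int),h[...,2].astype(int)).astype(np.uint8)
    if roi: z=np.zeros_like(m); x0,y0,x1,y1=roi; z[y0:y1,x0:x1]=m[y0:y1,x0:x1]; m=z
    n,l,s,c=cv2.connectedComponentsWithStats(m)
    return [(s[i].tolist(),c[i].round(1).tolist()) for i in range(1,n) if s[i,4]>=amin]
E
python3 - <<'E'
from h import *
W=cam("wrist");S=cam("scene");D=cam("side"); q=1/1.5
def w(C,u,v,z,t): print(t,onz(C,u*q,v*q,z).round(1))
w(W,468,47,28,"n1 far");w(W,678,56,28,"n1 near")
w(W,461,167,34,"entry far");w(W,683,180,34,"entry near")
w(W,275,386,63.5,"b1 band top");w(W,460,368,63.5,"b2 band top")
w(W,585,262,60,"tray corner"); w(W,530,455,60,"?")
for n in("scene0","side0"):
    im=np.load(f"pics/{n}.npy")
    print(n,"yel",cents(im,lambda h,s,v:(h>20)&(h<32)&(s>170)&(v>120),30,(90,180,512,384)))
    print(n,"red",cents(im,lambda h,s,v:((h<5)|(h>174))&(s>170)&(v>90),20,(100,150,400,384)))
    print(n,"blk",cents(im,lambda h,s,v:v<30,20,(150,180,400,300)))
# wall-top outer corners
w(S,337,385,48,"entry near corner");w(S,378,353,48,"entry far");w(S,590,487,48,"end near");w(S,614,424,48,"end far")
print(tri(ray(S,199*q,313*q),ray(D,411*q,492*q)), tri(ray(S,446*q,402*q),ray(D,481*q,287*q)))
w(S,180,348,43,"guard far end");w(S,212,374,43,"guard near end")
w(S,297,356,92,"bottle tip");w(D,430,400,92,"bottle tip")
E
```

```text
n1 far [ 561.4 -152.1   28. ]
n1 near [ 407.2 -149.1   28. ]
entry far [564.1 -68.6  34. ]
entry near [393.7 -60.7  34. ]
b1 band top [705.3  94.9  63.5]
b2 band top [563.1  79.6  63.5]
tray corner [474.9  -2.4  60. ]
? [500.5 160.   60. ]
scene0 yel [([127, 209, 12, 31, 247], [132.9, 223.9])]
scene0 red [([153, 165, 6, 10, 40], [155.6, 169.6]), ([364, 219, 13, 13, 60], [370.1, 225.0]), ([194, 245, 9, 15, 91], [198.0, 252.2]), ([288, 267, 17, 25, 307], [296.7, 280.0])]
scene0 blk [([233, 180, 6, 5, 25], [235.6, 181.6]), ([228, 204, 9, 11, 61], [232.5, 209.3]), ([207, 220, 12, 12, 67], [211.9, 225.7]), ([195, 237, 5, 8, 26], [196.8, 241.0]), ([150, 238, 10, 8, 34], [153.8, 241.6]), ([368, 247, 25, 18, 259], [379.5, 256.2])]
side0 yel [([268, 327, 12, 39, 379], [272.7, 345.6])]
side0 red [([314, 190, 13, 17, 184], [319.4, 197.8]), ([283, 277, 7, 8, 26], [286.7, 280.6])]
side0 blk [([393, 180, 7, 11, 48], [396.1, 184.1]), ([233, 182, 18, 15, 83], [241.7, 188.0]), ([231, 191, 5, 20, 45], [233.8, 200.8])]
entry near corner [396.5 -68.   48. ]
entry far [555.7 -73.8  48. ]
end near [ 347.3 -619.    48. ]
end far [ 542.9 -617.5   48. ]
(array([375.96462966, 319.40251087, 135.78890884]), [np.float64(3.021173921381972), np.float64(3.0211739213819335)]) (array([ 366.09851748, -337.81198426,  110.84367972]), [np.float64(4.014705461081501), np.float64(4.0147054610813955)])
guard far end [344.6 370.5  43. ]
guard near end [298.4 210.9  43. ]
bottle tip [394.   35.2  92. ]
bottle tip [399.7  59.3  92. ]
```

```bash
python3 - <<'E'
import numpy as np,cv2
a=np.load("pics/scene0.npy");b=np.load("pics/side0.npy")
A=cv2.resize(a[195:265,105:175],(400,400),interpolation=cv2.INTER_CUBIC);B=cv2.resize(b[314:384,230:300],(400,400),interpolation=cv2.INTER_CUBIC)
cv2.imwrite("pics/pad.png",np.hstack([A,B])[:,:,::-1])
E
```

```text
(no output)
```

View pics/pad.png

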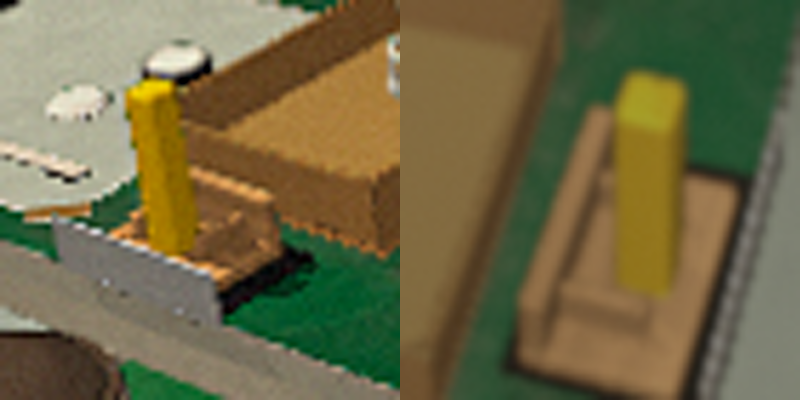

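Emit:
{"fn": "jog_arm", "kwargs": {"plan": [{"offset": [0,0.05,-0.02],"twist": 0,"claw": 0.6},{"offset": [0,0.1,-0.04],"twist": 0,"claw": 0.6},{"offset": [0,0.15,-0.06],"twist": 0,"claw": 0.6},{"offset": [0.05,0.18,-0.1],"twist": 0,"claw": 0.6},{"offset": [0.1,0.18,-0.1],"twist": 0,"claw": 0.6},{"offset": [0.15,0.18,-0.1],"twist": 0,"claw": 0.6},{"offset": [0.2,0.18,-0.1],"twist": 0,"claw": 0.6},{"offset": [0.25,0.18,-0.1],"twist": 0,"claw": 0.6},{"offset": [0.25,0.18,-0.1],"twist": 0,"claw": 0.6},{"offset": [0.25,0.18,-0.1],"twist": 0,"claw": 0.6}]}}

```text
time: 1.15
eef_pos: [444.4, -252.3, 343.6]
tool_rot: [3.14, 0.0, -1.575]
wrist_force: [0.1, 0.1, 0.2]
finger_gap: 52.2
finger_force: 0.0
```

```bash
python3 - <<'E'
from h import *
s=observe();print(s["eef_pos"],s["tool_rot"],s["qpos"].round(3) if hasattr(s["qpos"],'round') else s["qpos"])
snap("wrist","w1",scale=1.5)
E
```

```text
[ 444.42958596 -252.25104665  343.63375179] [ 3.13986140e+00  3.07005595e-04 -1.57533410e+00] [-0.198  0.132 -0.089  0.    -1.351  0.194]
```

View pics/w1.png

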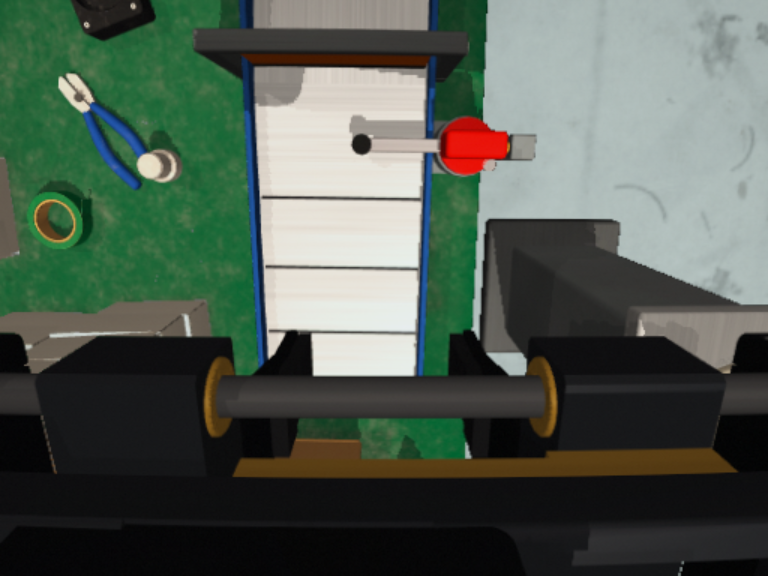

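```bash
python3 - <<'E'
from h import *
W=cam("wrist");q=1/1.5
def w(u,v,z,t): print(t,onz(W,u*q,v*q,z).round(1))
for v,t,l,r in((198,"n3",262,421),(267,"n2",265,418),(331,"n1",268,417)):
    w(l,v,28,t+"L");w(r,v,28,t+"R")
w(443,134,105,"knob top fl");w(443,158,105,"nl");w(507,131,105,"fr");w(507,160,105,"nr")
w(361,144,55,"tip");w(197,38,123,"barL");w(467,42,123,"barR")
w(157,165,40,"gauge")
E
```

```text
n3L [ 559.8 -289.1   28. ]
n3R [ 403.6 -288.4   28. ]
n2L [ 561.5 -219.5   28. ]
n2R [ 405.2 -219.    28. ]
n1L [ 563.1 -149.9   28. ]
n1R [ 404.9 -149.5   28. ]
knob top fl [ 394.  -344.2  105. ]
nl [ 393.5 -325.9  105. ]
fr [ 343.4 -346.7  105. ]
nr [ 342.  -324.4  105. ]
tip [ 460.8 -338.5   55. ]
barL [ 575.9 -411.2  123. ]
barR [ 380.9 -407.1  123. ]
gauge [ 655.1 -321.8   40. ]
```

Emit:
{"fn": "jog_arm", "kwargs": {"plan": [{"offset": [0.01,0.01,0.0],"twist": 8.5,"claw": 0.6},{"offset": [0.02,0.02,0.0],"twist": 17,"claw": 0.6},{"offset": [0.04,0.04,0.02],"twist": 25.5,"claw": 0.6},{"offset": [0.06,0.06,0.04],"twist": 34,"claw": 0.6},{"offset": [0.084,0.077,0.06],"twist": 42.5,"claw": 0.6},{"offset": [0.084,0.077,0.09],"twist": 51,"claw": 0.6},{"offset": [0.084,0.077,0.12],"twist": 59.5,"claw": 0.6},{"offset": [0.084,0.077,0.14],"twist": 68,"claw": 0.6},{"offset": [0.084,0.077,0.16],"twist": 76.5,"claw": 0.6},{"offset": [0.084,0.077,0.17],"twist": 85,"claw": 0.6}]}}

```text
time: 2.2
eef_pos: [367.5, -332.2, 172.9]
tool_rot: [3.14, -0.002, -3.059]
wrist_force: [-0.1, -0.5, -0.5]
finger_gap: 52.0
finger_force: 0.0
```

Emit:
{"fn": "jog_arm", "kwargs": {"plan": [{"offset": [0,0,0.0],"twist": 5,"claw": 0.6},{"offset": [0,0,0.0],"twist": 5,"claw": 0.6},{"offset": [0,0,0.0],"twist": 5,"claw": 0.6}]}}

```text
time: 2.5
eef_pos: [368.5, -333.2, 174.9]
tool_rot: [-3.141, 0.001, -3.138]
wrist_force: [0.1, 0.5, -0.6]
finger_gap: 52.2
finger_force: 0.0
```

```bash
python3 - <<'E'
from h import *
s=observe();print(s["eef_pos"],s["tool_rot"],np.round(s["qpos"],3))
W,im=snap("wrist","w2",scale=1.5)
print(cents(im,lambda h,s,v:((h<5)|(h>174))&(s>170)&(v>90),50)); print(proj(W,(368,-336,105)))
E
```

```text
[ 368.49446049 -333.24659163  174.90744134] [-3.14134826e+00  6.58896740e-04 -3.13820452e+00] [-0.408  0.234 -0.402 -0.    -0.934 -1.16 ]
[([219, 163, 58, 74, 2987], [246.8, 197.2])]
(np.float64(249.53817082164076), np.float64(210.08655015622656))
```

View pics/w2.png

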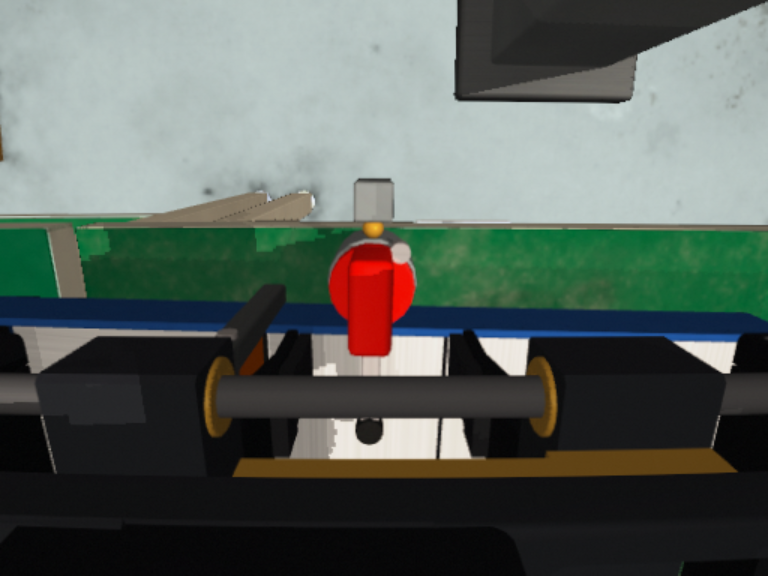

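```bash
python3 - <<'E'
from h import *
im=np.load("pics/w2.npy"); W=cam("wrist"); q=1/1.5
print(im[165:240:3,246].tolist())
for u,v in((348,265),(392,265),(348,355),(392,355),(370,275)): print(onz(W,u*q,v*q,105).round(1),onz(W,u*q,v*q,62).round(1))
E
```

```text
[[124, 7, 4], [130, 7, 5], [135, 7, 3], [207, 5, 1], [241, 16, 2], [241, 23, 12], [229, 18, 11], [195, 10, 4], [195, 10, 4], [194, 12, 5], [194, 10, 3], [195, 11, 5], [195, 11, 4], [195, 9, 2], [196, 11, 3], [195, 10, 3], [196, 11, 5], [195, 13, 5], [195, 9, 3], [196, 13, 5], [195, 12, 5], [197, 14, 7], [197, 13, 6], [196, 11, 6], [175, 101, 95]]
[ 343.3 -348.5  105. ] [ 353.  -351.6   62. ]
[ 343.2 -327.9  105. ] [ 352.9 -326.7   62. ]
[ 388.9 -349.2  105. ] [ 408.  -352.5   62. ]
[ 388.8 -327.4  105. ] [ 407.9 -326.2   62. ]
[ 348.1 -338.2  105. ] [ 358.8 -339.2   62. ]
```

Emit:
{"fn": "jog_arm", "kwargs": {"plan": [{"offset": [0.002,-0.005,0.0],"twist": 0,"claw": 0.6},{"offset": [0.002,-0.005,0.03],"twist": 0,"claw": 0.6},{"offset": [0.002,-0.005,0.06],"twist": 0,"claw": 0.6},{"offset": [0.002,-0.005,0.08],"twist": 0,"claw": 0.6},{"offset": [0.002,-0.005,0.085],"twist": 0,"claw": 0.6},{"offset": [0.002,-0.005,0.085],"twist": 0,"claw": 0.4},{"offset": [0.002,-0.005,0.085],"twist": 0,"claw": 0.2},{"offset": [0.002,-0.005,0.085],"twist": 0,"claw": 0.1},{"offset": [0.002,-0.005,0.085],"twist": 0,"claw": 0.1},{"offset": [0.002,-0.005,0.085],"twist": 0,"claw": 0.1}], "grip_force": 30}}

```text
time: 3.55
eef_pos: [366.1, -338.4, 90.3]
tool_rot: [3.141, 0.001, 3.141]
wrist_force: [1.7, 3.0, 3.5]
finger_gap: 21.7
finger_force: 30.0
```

Gripped. Turn anticlockwise (negative twist) 74°, in two calls.

Emit:
{"fn": "jog_arm", "kwargs": {"plan": [{"offset": [0,0,0],"twist": -8,"claw": 0.1},{"offset": [0,0,0],"twist": -16,"claw": 0.1},{"offset": [0,0,0],"twist": -24,"claw": 0.1},{"offset": [0,0,0],"twist": -32,"claw": 0.1},{"offset": [0,0,0],"twist": -40,"claw": 0.1},{"offset": [0,0,0],"twist": -48,"claw": 0.1},{"offset": [0,0,0],"twist": -56,"claw": 0.1},{"offset": [0,0,0],"twist": -64,"claw": 0.1},{"offset": [0,0,0],"twist": -70,"claw": 0.1},{"offset": [0,0,0],"twist": -73,"claw": 0.1}]}}

```text
time: 4.55
eef_pos: [366.3, -338.7, 90.3]
tool_rot: [-3.141, 0.0, -1.864]
wrist_force: [0.5, 3.2, 2.5]
finger_gap: 22.1
finger_force: 30.0
```

Emit:
{"fn": "jog_arm", "kwargs": {"plan": [{"offset": [0,0,0],"twist": -1,"claw": 0.1},{"offset": [0,0,0],"twist": -1,"claw": 0.1},{"offset": [0,0,0],"twist": -1,"claw": 0.6},{"offset": [0,0,0],"twist": -1,"claw": 0.6},{"offset": [0,0,0],"twist": -1,"claw": 0.6},{"offset": [0,0,-0.03],"twist": -1,"claw": 0.6},{"offset": [0,0,-0.07],"twist": -1,"claw": 0.6},{"offset": [0,0,-0.11],"twist": -1,"claw": 0.6},{"offset": [0,0,-0.15],"twist": -1,"claw": 0.6},{"offset": [0,0,-0.15],"twist": -1,"claw": 0.6}]}}

```text
time: 5.55
eef_pos: [368.6, -341.0, 245.6]
tool_rot: [-3.129, -0.004, -1.849]
wrist_force: [0.7, 0.3, -0.4]
finger_gap: 51.9
finger_force: 0.0
```

```bash
python3 - <<'E'
from h import *
s=observe();print(s["eef_pos"],s["tool_rot"],np.round(s["qpos"],3))
snap("scene","s3",crop=(190,180,420,340),scale=3)
E
```

```text
[ 368.63022101 -340.97233294  245.56521523] [-3.1293064  -0.00409122 -1.84909631] [-0.421  0.168 -0.294  0.003 -1.096  0.142]
```

View pics/s3.png

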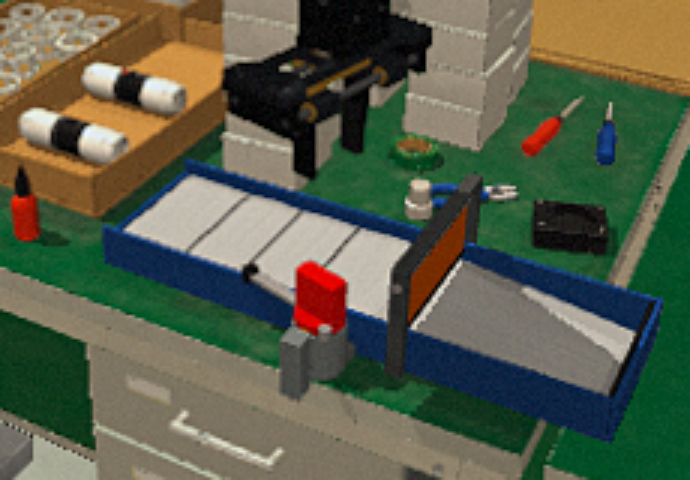

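```bash
python3 - <<'E'
from h import *
S=cam("scene");D=cam("side")
im=np.load("pics/side0.npy")
print(cents(im,lambda h,s,v:v<55,15,(160,230,260,310)))
im=np.load("pics/s3.npy")
print(cents(im,lambda h,s,v:v<35,15,(195,195,255,245)))
q=1/1.5
for a,b in(((213,225.3),(349*q,418*q)),((234.2,209.3),(284*q,402*q))):
    print(tri(ray(S,*a),ray(D,*b)),onz(S,*a,52),onz(D,*b,55))
E
```

```text
[([182, 263, 12, 13, 80], [188.4, 267.7]), ([228, 270, 13, 11, 84], [234.9, 274.2])]
[([228, 204, 10, 11, 67], [232.5, 209.1]), ([207, 220, 12, 12, 75], [211.9, 225.4]), ([195, 236, 5, 9, 30], [196.8, 240.7])]
(array([555.33545996,  98.35428916,  42.57143166]), [np.float64(0.2802016302175012), np.float64(0.2802016302175669)]) [542.25466284  87.5341318   52.        ] [550.54262487 110.58207869  55.        ]
(array([695.02390898,  95.68736331,  49.63294977]), [np.float64(0.3193763471506605), np.float64(0.31937634715071517)]) [690.5632192   92.78928691  52.        ] [692.58485897 100.59050434  55.        ]
```

Emit:
{"fn": "jog_arm", "kwargs": {"plan": [{"offset": [-0.05,0.008,0],"twist": -2,"claw": 1},{"offset": [-0.099,0.015,0],"twist": -4,"claw": 1},{"offset": [-0.148,0.023,0],"twist": -6,"claw": 1},{"offset": [-0.197,0.031,0],"twist": -8,"claw": 1},{"offset": [-0.246,0.038,0],"twist": -10,"claw": 1},{"offset": [-0.295,0.046,0],"twist": -12,"claw": 1},{"offset": [-0.344,0.054,0],"twist": -14,"claw": 1},{"offset": [-0.393,0.062,0],"twist": -16,"claw": 1},{"offset": [-0.43,0.03,0],"twist": -16,"claw": 1},{"offset": [-0.45,-0.01,0],"twist": -16,"claw": 1}]}}

```text
time: 6.6
eef_pos: [499.6, 93.8, 238.5]
tool_rot: [3.14, -0.0, -1.565]
wrist_force: [0.5, 0.3, 0.5]
finger_gap: 86.7
finger_force: 0.0
```

```bash
python3 - <<'E'
from h import *
s=observe();print(s["eef_pos"],s["tool_rot"],np.round(s["qpos"],3))
snap("wrist","w4",scale=1.5)
E
```

```text
[499.57668891  93.82852945 238.45179742] [ 3.14018718e+00 -2.75525313e-04 -1.56511170e+00] [ 0.505  0.192 -0.282 -0.    -1.099 -0.499]
```

View pics/w4.png

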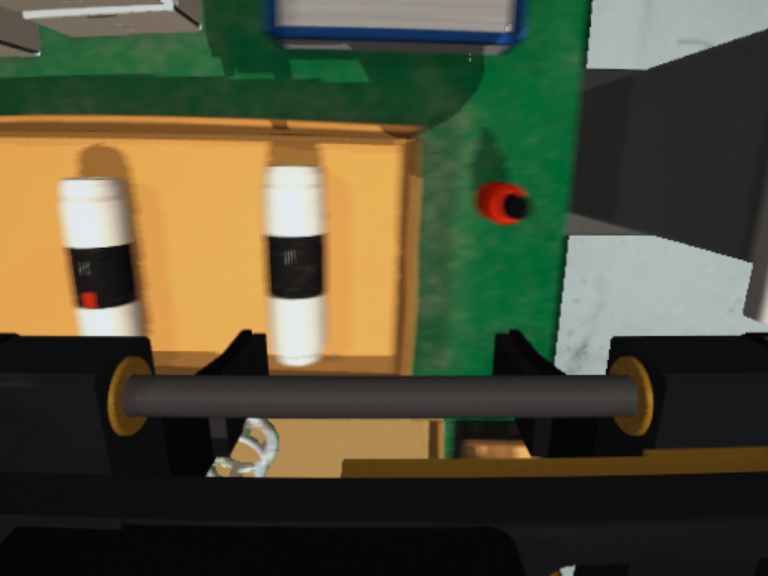

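```bash
python3 - <<'E'
from h import *
W=cam("wrist");q=1/1.5
for u,v in((297,267),(103,276),(294,190),(299,340),(94,200),(108,325)): print(onz(W,u*q,v*q,41).round(1),onz(W,u*q,v*q,63.5).round(1))
print(onz(W,299*q,362*q,41),onz(W,294*q,167*q,41), onz(W,503*q,203*q,92))
E
```

```text
[569.1  98.6  41. ] [564.9  93.5  63.5]
[719.6 106.2  41. ] [705.3 100.6  63.5]
[568.9  41.7  41. ] [564.8  40.4  63.5]
[570.  157.4  41. ] [565.8 148.3  63.5]
[717.8  48.5  41. ] [703.6  46.8  63.5]
[721.8 146.2  41. ] [707.3 137.9  63.5]
[570.86205561 176.19376467  41.        ] [568.297454    25.53730589  41.        ] [431.00611125  45.91618167  92.        ]
```

Emit:
{"fn": "jog_arm", "kwargs": {"plan": [{"offset": [-0.001,-0.04,0.0],"twist": 0,"claw": 1},{"offset": [-0.001,-0.069,0.03],"twist": 0,"claw": 1},{"offset": [-0.001,-0.069,0.08],"twist": 0,"claw": 1},{"offset": [-0.001,-0.069,0.12],"twist": 0,"claw": 1},{"offset": [-0.001,-0.069,0.16],"twist": 0,"claw": 1},{"offset": [-0.001,-0.069,0.18],"twist": 0,"claw": 1},{"offset": [-0.001,-0.069,0.191],"twist": 0,"claw": 1},{"offset": [-0.001,-0.069,0.191],"twist": 0,"claw": 1}]}}

```text
time: 7.45
eef_pos: [567.2, 91.0, 46.3]
tool_rot: [3.137, -0.002, -1.571]
wrist_force: [-0.4, -0.1, 0.2]
finger_gap: 86.9
finger_force: 0.0
```

Emit:
{"fn": "jog_arm", "kwargs": {"plan": [{"offset": [0,0,0],"twist": 0,"claw": 0.75},{"offset": [0,0,0],"twist": 0,"claw": 0.55},{"offset": [0,0,0],"twist": 0,"claw": 0.4},{"offset": [0,0,0],"twist": 0,"claw": 0.3},{"offset": [0,0,0],"twist": 0,"claw": 0.3},{"offset": [0,0,0],"twist": 0,"claw": 0.3}], "grip_force": 25}}

```text
time: 8.05
eef_pos: [568.7, 91.9, 48.9]
tool_rot: [-3.141, 0.0, -1.571]
wrist_force: [1.0, 1.3, 0.4]
finger_gap: 46.8
finger_force: 0.0
```

Emit:
{"fn": "jog_arm", "kwargs": {"plan": [{"offset": [0,0,0.003],"twist": 0,"claw": 0.3},{"offset": [0,0,0.003],"twist": 0,"claw": 0.3},{"offset": [0,0,0.003],"twist": 0,"claw": 0.3}]}}

```text
time: 8.35
eef_pos: [568.9, 91.9, 48.4]
tool_rot: [-3.141, -0.0, -1.57]
wrist_force: [-5.2, 0.3, 16.7]
finger_gap: 44.6
finger_force: 25.0
```

Emit:
{"fn": "jog_arm", "kwargs": {"plan": [{"offset": [0,0,-0.03],"twist": 0,"claw": 0.3},{"offset": [0,0,-0.07],"twist": 0,"claw": 0.3},{"offset": [0,0.01,-0.11],"twist": 0,"claw": 0.3},{"offset": [0,0.04,-0.135],"twist": 8,"claw": 0.3},{"offset": [0,0.065,-0.135],"twist": 16,"claw": 0.3},{"offset": [0.01,0.087,-0.135],"twist": 24,"claw": 0.3},{"offset": [0.04,0.087,-0.135],"twist": 32,"claw": 0.3},{"offset": [0.08,0.087,-0.135],"twist": 40,"claw": 0.3},{"offset": [0.12,0.087,-0.135],"twist": 48,"claw": 0.3},{"offset": [0.16,0.087,-0.135],"twist": 56,"claw": 0.3}]}}

```text
time: 9.35
eef_pos: [481.0, -69.4, 180.4]
tool_rot: [3.141, -0.0, -2.553]
wrist_force: [1.8, 0.4, -1.4]
finger_gap: 44.2
finger_force: 25.0
```

```bash
cat >> h.py <<'E'
def go(x,y,z,yaw=None):
    s=observe(); p=np.array(s["eef_pos"]);r=np.array(s["tool_rot"]); d=R.from_euler('xyz',r).as_matrix().T@(np.array([x,y,z])-p)
    print("at",p.round(1),"rpy",r.round(3),"gap",round(float(s["finger_gap"]),1),"f",round(float(s["finger_force"]),1),"t",s["time"].round(2),"offset m",(d/1000).round(4))
    if yaw is not None: print("twist",round(np.degrees((r[2]-yaw+np.pi)%(2*np.pi)-np.pi),1))
E
python3 - <<'E'
from h import *
go(481.5,-289,120,np.pi-.012)
E
```

```text
Traceback (most recent call last):
  File "h.py", line 37, in go
    print("at",p.round(1),"rpy",r.round(3),"gap",round(float(s["finger_gap"]),1),"f",round(float(s["finger_force"]),1),"t",s["time"].round(2),"offset m",(d/1000).round(4))
                                                                                                                           ^^^^^^^^^^^^^^^
AttributeError: 'float' object has no attribute 'round'
```

```bash
sed -i 's/s\["time"\].round(2)/round(float(s["time"]),2)/' h.py
python3 - <<'E'
from h import *
go(481.5,-289,120,np.pi-.012)
E
```

```text
at [481.  -69.4 180.4] rpy [ 3.141 -0.    -2.553] gap 44.2 f 25.0 t 9.35 offset m [ 0.1215 -0.183   0.0603]
twist 34.4
```

Emit:
{"fn": "jog_arm", "kwargs": {"plan": [{"offset": [0.025,-0.035,0],"twist": 8,"claw": 0.3},{"offset": [0.05,-0.075,0],"twist": 16,"claw": 0.3},{"offset": [0.075,-0.112,0],"twist": 24,"claw": 0.3},{"offset": [0.1,-0.15,0.01],"twist": 32,"claw": 0.3},{"offset": [0.1215,-0.183,0.03],"twist": 34.4,"claw": 0.3},{"offset": [0.1215,-0.183,0.06],"twist": 34.4,"claw": 0.3},{"offset": [0.1215,-0.183,0.06],"twist": 34.4,"claw": 0.3},{"offset": [0.1215,-0.183,0.06],"twist": 34.4,"claw": 0.3}]}}

```text
time: 10.15
eef_pos: [482.9, -287.7, 120.3]
tool_rot: [3.141, -0.002, 3.135]
wrist_force: [0.8, -0.2, -1.3]
finger_gap: 44.3
finger_force: 25.0
```

```bash
python3 - <<'E'
from h import *
go(481.5,-289,61.5,np.pi-.012)
snap("wrist","w5",scale=1.5)
E
```

```text
at [ 482.9 -287.7  120.3] rpy [ 3.141e+00 -2.000e-03  3.135e+00] gap 44.3 f 25.0 t 10.15 offset m [ 0.0012 -0.0013  0.0588]
twist 0.3
```

View pics/w5.png

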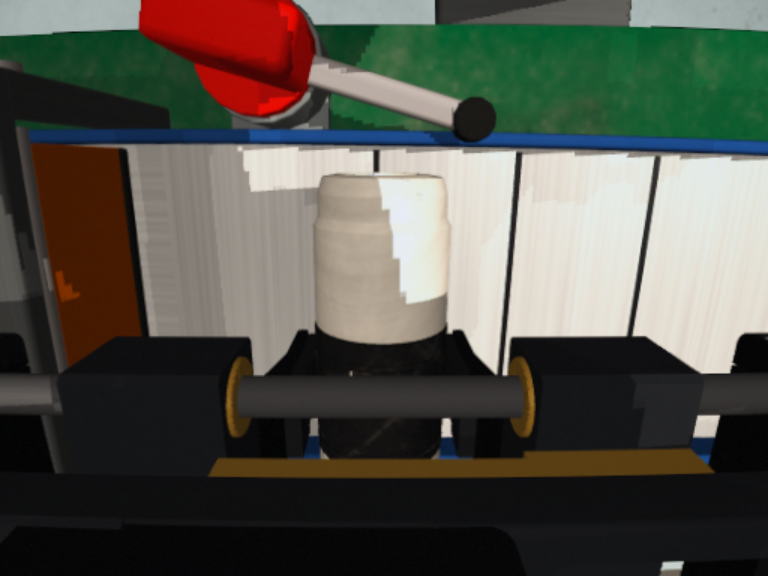

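Emit:
{"fn": "jog_arm", "kwargs": {"plan": [{"offset": [0.001,-0.001,0.02],"twist": 0,"claw": 0.3},{"offset": [0.001,-0.001,0.04],"twist": 0,"claw": 0.3},{"offset": [0.001,-0.001,0.055],"twist": 0,"claw": 0.3},{"offset": [0.001,-0.001,0.0595],"twist": 0,"claw": 0.3},{"offset": [0.001,-0.001,0.0595],"twist": 0,"claw": 0.3},{"offset": [0.001,-0.001,0.0595],"twist": 0,"claw": 0.55},{"offset": [0.001,-0.001,0.0595],"twist": 0,"claw": 0.6},{"offset": [0.001,-0.001,0.0595],"twist": 0,"claw": 0.7},{"offset": [0.001,-0.001,0.0595],"twist": 0,"claw": 0.7},{"offset": [0.001,-0.001,0.0595],"twist": 0,"claw": 0.7}]}}

```text
time: 11.2
eef_pos: [482.4, -288.7, 61.1]
tool_rot: [-3.142, 0.0, 3.135]
wrist_force: [0.5, -0.2, -0.2]
finger_gap: 60.2
finger_force: 0.0
```

```bash
python3 - <<'E'
from h import *
s=observe();print(s["wrist_force"],s["finger_gap"])
go(482,-289,200,np.pi-.012)
E
```

```text
[ 0.51156634 -0.24690788 -0.2264416 ] 60.231245095793476
at [ 482.4 -288.7   61.1] rpy [-3.142  0.     3.135] gap 60.2 f 0.0 t 11.2 offset m [ 0.0004 -0.0003 -0.1389]
twist 0.3
```

Emit:
{"fn": "jog_arm", "kwargs": {"plan": [{"offset": [0,0,-0.04],"twist": 0,"claw": 0.7},{"offset": [0,0,-0.085],"twist": 0,"claw": 0.7},{"offset": [0,0.02,-0.13],"twist": 0,"claw": 1},{"offset": [0,0.065,-0.17],"twist": -8,"claw": 1},{"offset": [0,0.11,-0.18],"twist": -16,"claw": 1},{"offset": [0,0.16,-0.18],"twist": -24,"claw": 1},{"offset": [0,0.21,-0.18],"twist": -32,"claw": 1},{"offset": [0,0.26,-0.18],"twist": -40,"claw": 1},{"offset": [0,0.31,-0.18],"twist": -48,"claw": 1},{"offset": [0,0.35,-0.18],"twist": -56,"claw": 1}]}}

```text
time: 12.2
eef_pos: [484.2, 63.3, 241.2]
tool_rot: [-3.141, 0.0, -2.165]
wrist_force: [0.5, -0.7, -0.5]
finger_gap: 86.9
finger_force: 0.0
```

```bash
python3 - <<'E'
from h import *
go(680,100,220,-1.57)
E
```

```text
at [484.2  63.3 241.2] rpy [-3.141  0.    -2.165] gap 86.9 f 0.0 t 12.2 offset m [-0.1399 -0.1417  0.0213]
twist -34.1
```

Emit:
{"fn": "jog_arm", "kwargs": {"plan": [{"offset": [-0.03,-0.03,0],"twist": -8,"claw": 1},{"offset": [-0.06,-0.06,0.005],"twist": -16,"claw": 1},{"offset": [-0.09,-0.09,0.01],"twist": -24,"claw": 1},{"offset": [-0.12,-0.12,0.02],"twist": -32,"claw": 1},{"offset": [-0.14,-0.142,0.021],"twist": -34,"claw": 1},{"offset": [-0.14,-0.142,0.021],"twist": -34,"claw": 1},{"offset": [-0.14,-0.142,0.021],"twist": -34,"claw": 1}]}}

```text
time: 12.9
eef_pos: [680.8, 96.3, 218.6]
tool_rot: [3.139, -0.001, -1.579]
wrist_force: [-0.2, -0.2, 0.4]
finger_gap: 87.2
finger_force: 0.0
```

```bash
python3 - <<'E'
from h import *
W,im=snap("wrist","w6",scale=1)
h=cv2.cvtColor(im,cv2.COLOR_RGB2HSV)
# white barrel segments
print(cents(im,lambda h,s,v:(s<60)&(v>110),60,(60,60,480,250)))
print(cents(im,lambda h,s,v:(v<60),60,(60,60,480,222)))
go(680,100,220,-1.57)
E
```

```text
[([205, 117, 42, 51, 1995], [225.6, 142.0]), ([208, 207, 39, 43, 1494], [227.5, 228.9])]
[([60, 60, 380, 18, 4426], [267.1, 65.6]), ([134, 75, 58, 8, 189], [168.2, 77.3]), ([218, 75, 98, 10, 719], [267.0, 79.6]), ([417, 86, 50, 136, 3302], [440.1, 152.8]), ([473, 95, 7, 38, 173], [476.2, 112.7]), ([206, 165, 42, 45, 1634], [226.9, 186.8])]
at [680.4  96.3 219.5] rpy [ 3.14  -0.    -1.578] gap 87.0 f 0.0 t 12.95 offset m [-0.0037  0.0004 -0.0005]
twist -0.5
```

View pics/w6.png

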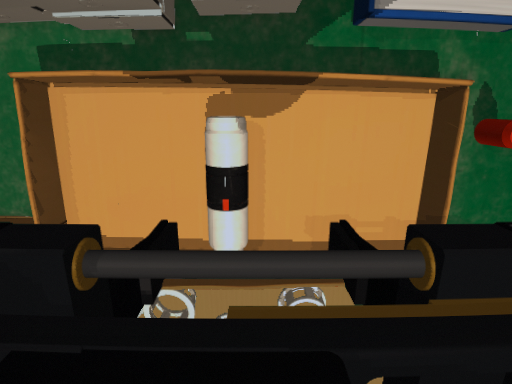

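```bash
python3 - <<'E'
from h import *
W=cam("wrist")
a=onz(W,226.9,186.8,41);b=onz(W,226.9,186.8,62);e=onz(W,225.6,142,41);f=onz(W,227.5,229,41);print(a,b,e,f)
go(a[0],b[1],50,-1.57)
E
```

```text
[708.48659362 105.97079298  41.        ] [706.59807    100.57226292  62.        ] [708.43019046  58.04494887  41.        ] [709.29447756 154.71227948  41.        ]
at [680.4  96.3 219.5] rpy [ 3.14  -0.    -1.578] gap 87.0 f 0.0 t 12.95 offset m [-0.0046 -0.0283  0.1694]
twist -0.5
```

Emit:
{"fn": "jog_arm", "kwargs": {"plan": [{"offset": [-0.005,-0.028,0.02],"twist": 0,"claw": 1},{"offset": [-0.005,-0.028,0.06],"twist": 0,"claw": 1},{"offset": [-0.005,-0.028,0.1],"twist": 0,"claw": 1},{"offset": [-0.005,-0.028,0.14],"twist": 0,"claw": 1},{"offset": [-0.005,-0.028,0.16],"twist": 0,"claw": 1},{"offset": [-0.005,-0.028,0.168],"twist": 0,"claw": 1},{"offset": [-0.005,-0.028,0.168],"twist": 0,"claw": 1},{"offset": [-0.005,-0.028,0.168],"twist": 0,"claw": 0.7},{"offset": [-0.005,-0.028,0.168],"twist": 0,"claw": 0.5},{"offset": [-0.005,-0.028,0.168],"twist": 0,"claw": 0.3}]}}

```text
time: 13.95
eef_pos: [709.7, 101.5, 53.9]
tool_rot: [-3.139, 0.001, -1.578]
wrist_force: [-0.3, 0.0, -0.3]
finger_gap: 70.9
finger_force: 0.0
```

Emit:
{"fn": "jog_arm", "kwargs": {"plan": [{"offset": [0,0,0],"twist": 0,"claw": 0.3},{"offset": [0,0,0],"twist": 0,"claw": 0.3},{"offset": [0,0,0],"twist": 0,"claw": 0.3},{"offset": [0,0,0],"twist": 0,"claw": 0.3}]}}

```text
time: 14.35
eef_pos: [709.0, 101.3, 52.1]
tool_rot: [3.142, -0.0, -1.578]
wrist_force: [-0.5, 0.4, 2.1]
finger_gap: 44.4
finger_force: 25.0
```

Emit:
{"fn": "jog_arm", "kwargs": {"plan": [{"offset": [0,0,-0.04],"twist": 0,"claw": 0.3},{"offset": [0,0.01,-0.08],"twist": 0,"claw": 0.3},{"offset": [0,0.05,-0.12],"twist": 5,"claw": 0.3},{"offset": [0,0.09,-0.13],"twist": 12,"claw": 0.3},{"offset": [0,0.13,-0.13],"twist": 20,"claw": 0.3},{"offset": [0,0.17,-0.13],"twist": 28,"claw": 0.3},{"offset": [0.01,0.21,-0.13],"twist": 36,"claw": 0.3},{"offset": [0.04,0.227,-0.13],"twist": 44,"claw": 0.3},{"offset": [0.08,0.227,-0.13],"twist": 52,"claw": 0.3},{"offset": [0.12,0.227,-0.13],"twist": 60,"claw": 0.3}]}}

```text
time: 15.35
eef_pos: [480.2, -17.8, 182.4]
tool_rot: [3.142, 0.001, -2.628]
wrist_force: [0.5, 0.8, -1.1]
finger_gap: 44.5
finger_force: 25.0
```

```bash
python3 - <<'E'
from h import *
go(483,-219.5,120,np.pi-.012)
E
```

```text
at [480.2 -17.8 182.4] rpy [ 3.142e+00  1.000e-03 -2.628e+00] gap 44.5 f 25.0 t 15.35 offset m [ 0.0966 -0.1771  0.0623]
twist 30.1
```

Emit:
{"fn": "jog_arm", "kwargs": {"plan": [{"offset": [0.02,-0.037,0],"twist": 7,"claw": 0.3},{"offset": [0.04,-0.074,0],"twist": 14,"claw": 0.3},{"offset": [0.06,-0.11,0],"twist": 21,"claw": 0.3},{"offset": [0.08,-0.148,0],"twist": 28,"claw": 0.3},{"offset": [0.097,-0.177,0.01],"twist": 30,"claw": 0.3},{"offset": [0.097,-0.177,0.04],"twist": 30,"claw": 0.3},{"offset": [0.097,-0.177,0.06],"twist": 30,"claw": 0.3},{"offset": [0.097,-0.177,0.06],"twist": 30,"claw": 0.3}]}}

```text
time: 16.15
eef_pos: [481.6, -218.9, 118.9]
tool_rot: [3.14, -0.008, 3.133]
wrist_force: [-0.6, -0.0, -1.5]
finger_gap: 44.5
finger_force: 25.0
```

```bash
python3 - <<'E'
from h import *
go(483,-219.5,64.5,np.pi-.012)
E
```

```text
at [ 481.6 -218.9  118.9] rpy [ 3.14  -0.008  3.133] gap 44.5 f 25.0 t 16.15 offset m [-0.0018 -0.0007  0.0544]
twist 0.2
```

Emit:
{"fn": "jog_arm", "kwargs": {"plan": [{"offset": [-0.001,0.0,0.02],"twist": 0,"claw": 0.3},{"offset": [-0.001,0.0,0.04],"twist": 0,"claw": 0.3},{"offset": [-0.001,0.0,0.052],"twist": 0,"claw": 0.3},{"offset": [-0.001,0.0,0.0545],"twist": 0,"claw": 0.3},{"offset": [-0.001,0.0,0.0545],"twist": 0,"claw": 0.3},{"offset": [-0.001,0.0,0.0545],"twist": 0,"claw": 0.54},{"offset": [-0.001,0.0,0.0545],"twist": 0,"claw": 0.56},{"offset": [-0.001,0.0,0.0545],"twist": 0,"claw": 0.6},{"offset": [-0.001,0.0,0.0545],"twist": 0,"claw": 0.6},{"offset": [-0.001,0.0,0.0545],"twist": 0,"claw": 0.6}]}}

```text
time: 17.15
eef_pos: [485.3, -218.9, 67.6]
tool_rot: [-3.142, 0.0, 3.135]
wrist_force: [0.5, 0.2, -0.1]
finger_gap: 52.2
finger_force: 0.0
```

Emit:
{"fn": "jog_arm", "kwargs": {"plan": [{"offset": [0,0,-0.03],"twist": 0,"claw": 0.6},{"offset": [0,0,-0.07],"twist": 0,"claw": 0.6},{"offset": [0,0,-0.11],"twist": 0,"claw": 0.6},{"offset": [0,0.03,-0.15],"twist": 0,"claw": 0.6},{"offset": [0,0.08,-0.19],"twist": 0,"claw": 0.6},{"offset": [0,0.13,-0.22],"twist": 0,"claw": 0.7},{"offset": [0.02,0.18,-0.22],"twist": 0,"claw": 0.8},{"offset": [0.04,0.23,-0.22],"twist": 0,"claw": 0.8},{"offset": [0.06,0.28,-0.22],"twist": 0,"claw": 0.8},{"offset": [0.08,0.33,-0.22],"twist": 0,"claw": 0.8}]}}

```text
time: 18.15
eef_pos: [418.8, 81.6, 287.7]
tool_rot: [3.141, 0.001, 3.134]
wrist_force: [0.9, 0.6, 1.2]
finger_gap: 69.4
finger_force: 0.0
```

```bash
python3 - <<'E'
from h import *
go(376,250,280,np.pi)
snap("scene","s7",crop=(100,170,420,340),scale=2.3)
W,im=snap("wrist","w7")
E
```

```text
at [418.8  81.6 287.7] rpy [3.141e+00 1.000e-03 3.134e+00] gap 69.4 f 0.0 t 18.15 offset m [0.044  0.1681 0.0078]
twist -0.4
```

View pics/s7.png

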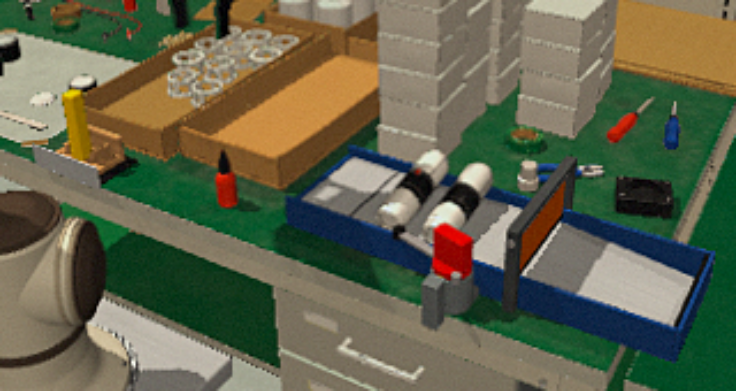

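Emit:
{"fn": "jog_arm", "kwargs": {"plan": [{"offset": [-0.005,0.04,0],"twist": 0,"claw": 0.8},{"offset": [-0.01,0.08,0],"twist": 0,"claw": 0.8},{"offset": [-0.01,0.12,0],"twist": 0,"claw": 0.8},{"offset": [-0.01,0.16,0],"twist": 0,"claw": 0.8},{"offset": [-0.01,0.2,0],"twist": 0,"claw": 0.8},{"offset": [-0.01,0.22,0],"twist": 0,"claw": 0.8},{"offset": [-0.01,0.22,0],"twist": 0,"claw": 0.8},{"offset": [-0.01,0.22,0],"twist": 0,"claw": 0.8}]}}

```text
time: 19.05
eef_pos: [431.3, 299.2, 286.9]
tool_rot: [-3.14, -0.001, 3.134]
wrist_force: [0.3, -0.4, 0.1]
finger_gap: 69.6
finger_force: 0.0
```

```bash
python3 - <<'E'
from h import *
go(376,319,280,np.pi)
W,im=snap("wrist","w8",scale=1.5)
print(cents(im,lambda h,s,v:(h>20)&(h<32)&(s>170)&(v>100),50))
E
```

```text
at [431.3 299.2 286.9] rpy [-3.140e+00 -1.000e-03  3.134e+00] gap 69.6 f 0.0 t 19.05 offset m [0.0554 0.0194 0.0069]
twist -0.4
[([265, 111, 31, 28, 784], [280.0, 123.9])]
```

View pics/w8.png

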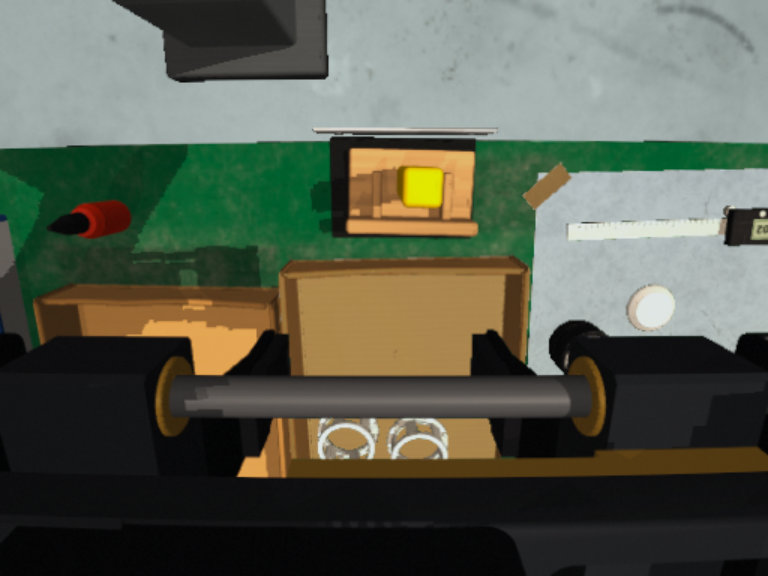

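```bash
python3 - <<'E'
from h import *
W=cam("wrist");q=1/1.5
im=np.load("pics/w8.npy");m=((lambda h:(h[...,0]>20)&(h[...,0]<32)&(h[...,1]>170)&(h[...,2]>100))(cv2.cvtColor(im,cv2.COLOR_RGB2HSV))).astype(np.uint8)
print(cv2.minAreaRect(cv2.findContours(m,0,2)[0][0]),"top",onz(W,281.2,124,131),onz(W,265,125,131),onz(W,296,125,131))
for u,v,z,t in((332,138,3,"m"),(475,138,3,"m"),(331,236,3,"m"),(475,236,3,"m"),(313,130,43,"guard"),(497,131,43,"guard"),(346,222,49,"face -y top"),(477,222,49,"face +y top"),(346,234,8,"ft"),(477,235,8,"ft"),(349,150,13,"foot back"),(474,151,13,"foot back")): print(t,onz(W,u*q,v*q,z).round(1))
go(*onz(W,281.2,124,131)[:2],111)
E
```

```text
((280.0, 124.5), (27.0, 30.0), 90.0) top [374.25757643 325.55711531 131.        ] [375.09268797 310.17291566 131.        ] [375.26730225 339.65252399 131.        ]
m [338.4 256.7   3. ]
m [339.2 383.4   3. ]
m [425.9 252.9   3. ]
m [426.8 387.2   3. ]
guard [334.  245.8  43. ]
guard [335.7 393.   43. ]
face -y top [407.1 270.7  49. ]
face +y top [407.8 378.8  49. ]
ft [423.4 267.3   8. ]
ft [425.1 388.    8. ]
foot back [349.1 272.2  13. ]
foot back [350.6 381.   13. ]
at [431.3 298.8 287.2] rpy [-3.141e+00 -1.000e-03  3.134e+00] gap 69.6 f 0.0 t 19.1 offset m [0.0572 0.0264 0.1762]
```

Emit:
{"fn": "jog_arm", "kwargs": {"plan": [{"offset": [0.03,0.015,0],"twist": 0,"claw": 0.8},{"offset": [0.057,0.0265,0],"twist": 0,"claw": 0.8},{"offset": [0.057,0.0265,0.04],"twist": 0,"claw": 0.8},{"offset": [0.057,0.0265,0.08],"twist": 0,"claw": 0.8},{"offset": [0.057,0.0265,0.12],"twist": 0,"claw": 0.8},{"offset": [0.057,0.0265,0.155],"twist": 0,"claw": 0.8},{"offset": [0.057,0.0265,0.176],"twist": 0,"claw": 0.8},{"offset": [0.057,0.0265,0.176],"twist": 0,"claw": 0.7},{"offset": [0.057,0.0265,0.176],"twist": 0,"claw": 0.5},{"offset": [0.057,0.0265,0.176],"twist": 0,"claw": 0.35}], "grip_force": 20}}

```text
time: 20.1
eef_pos: [375.4, 327.4, 113.1]
tool_rot: [3.139, 0.002, 3.134]
wrist_force: [0.2, -1.3, 0.2]
finger_gap: 53.2
finger_force: 0.0
```

Emit:
{"fn": "jog_arm", "kwargs": {"plan": [{"offset": [0,0,0],"twist": 0,"claw": 0.25},{"offset": [0,0,0],"twist": 0,"claw": 0.2},{"offset": [0,0,0],"twist": 0,"claw": 0.15},{"offset": [0,0,0],"twist": 0,"claw": 0.15},{"offset": [0,0,0],"twist": 0,"claw": 0.15}], "grip_force": 40}}

```text
time: 20.6
eef_pos: [374.5, 327.0, 111.8]
tool_rot: [3.141, 0.0, 3.135]
wrist_force: [-0.3, -1.0, 3.9]
finger_gap: 25.8
finger_force: 39.8
```

Emit:
{"fn": "jog_arm", "kwargs": {"plan": [{"offset": [0,0,0],"twist": 0,"claw": 0.4},{"offset": [0,0,0],"twist": 0,"claw": 0.7},{"offset": [0,0,0],"twist": 0,"claw": 0.8},{"offset": [0,0,-0.03],"twist": 0,"claw": 0.8},{"offset": [0,0,-0.07],"twist": 0,"claw": 0.8},{"offset": [0,0,-0.1],"twist": 0,"claw": 0.8},{"offset": [0,0,-0.1],"twist": -8,"claw": 0.8},{"offset": [0,0,-0.1],"twist": -16,"claw": 0.8},{"offset": [0,0,-0.1],"twist": -24,"claw": 0.8},{"offset": [0,0,-0.1],"twist": -32,"claw": 0.8}]}}

```text
time: 21.6
eef_pos: [374.4, 326.8, 211.2]
tool_rot: [3.141, -0.0, -2.584]
wrist_force: [0.2, 1.7, 0.3]
finger_gap: 69.5
finger_force: 0.0
```

Emit:
{"fn": "jog_arm", "kwargs": {"plan": [{"offset": [0,0,0],"twist": -8,"claw": 0.8},{"offset": [0,0,0],"twist": -16,"claw": 0.8},{"offset": [0,0,0],"twist": -24,"claw": 0.8},{"offset": [0,0,0],"twist": -32,"claw": 0.8},{"offset": [0,0,0],"twist": -40,"claw": 0.8},{"offset": [0,0,0],"twist": -48,"claw": 0.8},{"offset": [0,0,0],"twist": -56,"claw": 0.8},{"offset": [0,0,0],"twist": -64,"claw": 0.8},{"offset": [0,0,0],"twist": -72,"claw": 0.8},{"offset": [0,0,0],"twist": -80,"claw": 0.8}]}}

```text
time: 22.6
eef_pos: [374.4, 326.8, 211.1]
tool_rot: [3.141, -0.0, -1.188]
wrist_force: [0.1, -0.3, -0.7]
finger_gap: 69.7
finger_force: 0.0
```

Emit:
{"fn": "jog_arm", "kwargs": {"plan": [{"offset": [0,0,0],"twist": -8,"claw": 0.8},{"offset": [0,0,0],"twist": -16,"claw": 0.8},{"offset": [0,0,0],"twist": -24,"claw": 0.8},{"offset": [0,0,0],"twist": -32,"claw": 0.8},{"offset": [0,0,0],"twist": -40,"claw": 0.8},{"offset": [0,0,0],"twist": -48,"claw": 0.8},{"offset": [0,0,0],"twist": -56,"claw": 0.8},{"offset": [0,0,0],"twist": -64,"claw": 0.8},{"offset": [0,0,0],"twist": -68,"claw": 0.8},{"offset": [0,0,0],"twist": -68,"claw": 0.8}]}}

```text
time: 23.6
eef_pos: [374.4, 326.8, 211.1]
tool_rot: [3.141, 0.0, -0.007]
wrist_force: [-0.8, 0.7, -1.3]
finger_gap: 69.6
finger_force: 0.0
```

```bash
python3 - <<'E'
from h import *
go(374.5,326.5,111.5,0)
for n,roi in(("scene",(90,180,300,300)),("side",(220,300,330,384))):
    im=capture(n); print(n,cents(im,lambda h,s,v:(h>20)&(h<32)&(s>170)&(v>100),50,roi))
print(np.round(observe()["qpos"],2))
E
```

```text
at [374.4 326.8 211.1] rpy [ 3.141  0.    -0.007] gap 69.6 f 0.0 t 23.6 offset m [0.0001 0.0003 0.0996]
twist -0.4
scene [([119, 208, 13, 30, 240], [124.9, 222.6])]
side [([268, 338, 13, 40, 422], [273.2, 357.0])]
[ 1.04  0.2  -0.35 -0.   -1.03  0.52]
```

```bash
python3 - <<'E'
from h import *
S=cam("scene");D=cam("side")
# centroid of handle visible yellow; old vs new displacement
for a,b in(((132.9,223.9),(272.7,345.6)),((124.9,222.6),(273.2,357.0))): print(tri(ray(S,*a),ray(D,*b)))
im=capture("wrist");cv2.imwrite("pics/w9.png",im[:,:,::-1]);print(cents(im,lambda h,s,v:(h>20)&(h<32)&(s>170)&(v>100),50))
E
```

```text
(array([374.7145542 , 326.29811625,  74.93959617]), [np.float64(0.5620672623128056), np.float64(0.5620672623126066)])
(array([365.47390612, 358.72820974,  76.07626572]), [np.float64(0.45564764599050367), np.float64(0.45564764599032104)])
[([195, 171, 41, 60, 1903], [215.9, 202.0])]
```

View pics/w9.png

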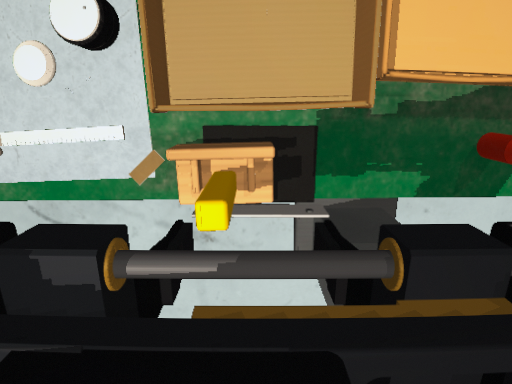

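```bash
python3 - <<'E'
from h import *
W=cam("wrist")
for u,v,z in((212.5,216,131),(168,152,49),(273,148,49),(180,205,13),(273,203,13)): print(onz(W,u,v,z).round(1))
p=onz(W,212.5,216,131); go(p[0],p[1],111.5,0.03)
E
```

```text
[366.9 357.8 131. ]
[404.9 411.   49. ]
[407.9 306.8  49. ]
[338.  412.1  13. ]
[339.5 303.9  13. ]
at [374.4 326.8 211.2] rpy [ 3.141  0.    -0.008] gap 69.5 f 0.0 t 23.75 offset m [-0.0078 -0.0309  0.0997]
twist -2.2
```

Emit:
{"fn": "jog_arm", "kwargs": {"plan": [{"offset": [-0.008,-0.0315,0],"twist": -1.5,"claw": 0.8},{"offset": [-0.008,-0.0315,0],"twist": -1.5,"claw": 0.8},{"offset": [-0.008,-0.0315,0.04],"twist": -1.5,"claw": 0.8},{"offset": [-0.008,-0.0315,0.08],"twist": -1.5,"claw": 0.8},{"offset": [-0.008,-0.0315,0.0995],"twist": -1.5,"claw": 0.8},{"offset": [-0.008,-0.0315,0.0995],"twist": -1.5,"claw": 0.7},{"offset": [-0.008,-0.0315,0.0995],"twist": -1.5,"claw": 0.5},{"offset": [-0.008,-0.0315,0.0995],"twist": -1.5,"claw": 0.35},{"offset": [-0.008,-0.0315,0.0995],"twist": -1.5,"claw": 0.25},{"offset": [-0.008,-0.0315,0.0995],"twist": -1.5,"claw": 0.15}], "grip_force": 20}}

```text
time: 24.75
eef_pos: [367.0, 359.0, 113.0]
tool_rot: [-3.139, -0.001, 0.019]
wrist_force: [0.4, -0.1, -0.5]
finger_gap: 37.2
finger_force: 0.0
```

Emit:
{"fn": "jog_arm", "kwargs": {"plan": [{"offset": [0,0,0],"twist": 0,"claw": 0.15},{"offset": [0,0,0],"twist": 0,"claw": 0.15},{"offset": [0,0,0],"twist": 0,"claw": 0.15},{"offset": [0,0,0],"twist": 0,"claw": 0.15}], "grip_force": 50}}

```text
time: 25.15
eef_pos: [366.8, 358.8, 112.3]
tool_rot: [-3.141, -0.001, 0.019]
wrist_force: [-1.4, 0.9, 3.5]
finger_gap: 25.8
finger_force: 50.0
```

```bash
python3 - <<'E'
from h import *
q=1/1.5
for st,u,v in((dict(eef_pos=[444.4,-252.3,343.6],tool_rot=[3.14,0,-1.575]),207,300),(dict(eef_pos=[499.6,93.8,238.5],tool_rot=[3.14,0,-1.565]),200,25),(dict(eef_pos=[624.4,0,243.5],tool_rot=[3.139,0,-1.571]),367,157)):
    W=cam("wrist",st); print([onz(W,u*q,v*q,z).round(0).tolist() for z in(0,60,345)])
E
```

```text
[[635.0, -178.0, 0.0], [612.0, -196.0, 60.0], [499.0, -282.0, 345.0]]
[[636.0, -79.0, 0.0], [614.0, -63.0, 60.0], [512.0, 13.0, 345.0]]
[[634.0, -76.0, 0.0], [632.0, -75.0, 60.0], [626.0, -72.0, 345.0]]
```

Emit:
{"fn": "jog_arm", "kwargs": {"plan": [{"offset": [0,0,-0.03],"twist": 0,"claw": 0.15},{"offset": [0,0,-0.07],"twist": 0,"claw": 0.15},{"offset": [0,0,-0.11],"twist": 0,"claw": 0.15},{"offset": [0,0.02,-0.13],"twist": 0,"claw": 0.15},{"offset": [0.01,0.06,-0.13],"twist": 8,"claw": 0.15},{"offset": [0.02,0.1,-0.13],"twist": 16,"claw": 0.15},{"offset": [0.03,0.14,-0.13],"twist": 24,"claw": 0.15},{"offset": [0.04,0.18,-0.13],"twist": 32,"claw": 0.15},{"offset": [0.05,0.22,-0.13],"twist": 40,"claw": 0.15},{"offset": [0.06,0.26,-0.13],"twist": 48,"claw": 0.15}]}}

```text
time: 26.15
eef_pos: [431.0, 97.7, 241.0]
tool_rot: [3.14, 0.001, -0.824]
wrist_force: [0.6, 0.6, -2.9]
finger_gap: 25.4
finger_force: 50.0
```

```bash
python3 - <<'E'
from h import *
go(484,-118,230,-1.583)
E
```

```text
at [431.   97.7 241. ] rpy [ 3.14e+00  1.00e-03 -8.24e-01] gap 25.4 f 50.0 t 26.15 offset m [0.1943 0.1076 0.011 ]
twist 43.5
```

Emit:
{"fn": "jog_arm", "kwargs": {"plan": [{"offset": [0.03,0.016,0],"twist": 7,"claw": 0.15},{"offset": [0.06,0.032,0],"twist": 14,"claw": 0.15},{"offset": [0.09,0.05,0],"twist": 21,"claw": 0.15},{"offset": [0.12,0.066,0],"twist": 28,"claw": 0.15},{"offset": [0.15,0.083,0],"twist": 35,"claw": 0.15},{"offset": [0.18,0.1,0],"twist": 42,"claw": 0.15},{"offset": [0.194,0.1075,0.01],"twist": 43.5,"claw": 0.15},{"offset": [0.194,0.1075,0.02],"twist": 43.5,"claw": 0.15},{"offset": [0.194,0.1075,0.02],"twist": 43.5,"claw": 0.15}]}}

```text
time: 27.05
eef_pos: [483.8, -115.5, 219.2]
tool_rot: [3.135, 0.001, -1.579]
wrist_force: [-0.1, 0.4, -2.1]
finger_gap: 25.8
finger_force: 50.0
```

```bash
python3 - <<'E'
from h import *
go(483.5,-121,148,-1.583)
W,im=snap("wrist","w10",scale=1)
print(np.round(observe()["qpos"],2))
print("white",cents(im,lambda h,s,v:(s<40)&(v>200),100,(60,0,480,250)))
print("black",cents(im,lambda h,s,v:(v<45),60,(150,20,350,240)))
for p in((482,-219.3,63),(481,-289,63),(481,-327,63)): print(np.round(proj(W,p),0))
E
```

```text
at [ 483.8 -115.5  219.2] rpy [ 3.135e+00  1.000e-03 -1.579e+00] gap 25.8 f 50.0 t 27.05 offset m [ 0.0055 -0.0002  0.0712]
twist 0.2
[ 0.09  0.19 -0.33 -0.   -1.05 -0.1 ]
white [([376, 0, 104, 135, 11638], [432.0, 59.4]), ([277, 44, 54, 99, 2970], [307.1, 91.5]), ([169, 48, 55, 30, 1413], [196.4, 62.2]), ([160, 54, 8, 22, 138], [163.1, 64.4]), ([175, 111, 18, 42, 385], [182.3, 133.3]), ([93, 120, 20, 98, 480], [102.4, 169.7]), ([178, 171, 10, 44, 313], [182.5, 192.9]), ([366, 214, 25, 10, 194], [375.7, 219.1])]
black [([339, 29, 11, 22, 181], [344.9, 40.1]), ([224, 47, 52, 51, 2377], [250.3, 72.1]), ([179, 142, 122, 3, 165], [236.8, 142.8]), ([207, 221, 23, 19, 315], [219.5, 231.0]), ([277, 221, 23, 19, 306], [286.7, 231.0]), ([150, 225, 48, 15, 684], [172.4, 232.0]), ([310, 224, 40, 16, 576], [330.2, 232.0])]
[253.  72.]
[254. -12.]
[253. -62.]
```

View pics/w10.png

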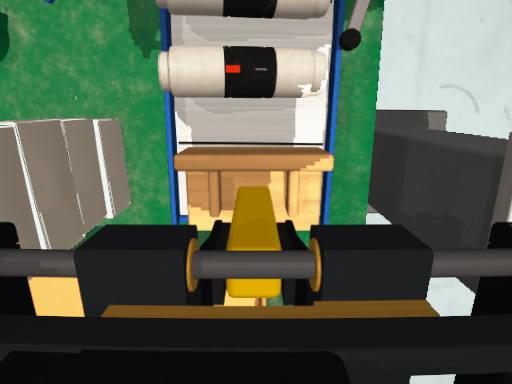

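```bash
python3 - <<'E'
from h import *
W=cam("wrist")
for u,v,z in((160,72,52),(328,72,52),(160,72,75),(328,72,75),(170,72,48),(338,72,48),(224,70,75),(276,70,75),(160,3,52),(330,3,52)): print(u,z,onz(W,u,v,z).round(1))
E
```

```text
160 52 [ 572.  -221.5   52. ]
328 52 [ 411.8 -220.4   52. ]
160 75 [ 565.5 -219.    75. ]
328 75 [ 417.2 -217.9   75. ]
170 48 [ 563.5 -221.8   48. ]
338 48 [ 401.2 -220.8   48. ]
224 75 [ 508.9 -219.9   75. ]
276 75 [ 463.2 -219.6   75. ]
160 52 [ 567.7 -281.5   52. ]
330 52 [ 412.8 -280.4   52. ]
```

Emit:
{"fn": "jog_arm", "kwargs": {"plan": [{"offset": [0.005,0,0.03],"twist": 0,"claw": 0.15},{"offset": [0.005,0,0.055],"twist": 0,"claw": 0.15},{"offset": [0.005,0,0.07],"twist": 0,"claw": 0.15},{"offset": [0.005,0,0.073],"twist": 0,"claw": 0.15},{"offset": [0.01,0,0.073],"twist": 0,"claw": 0.15},{"offset": [0.015,0,0.073],"twist": 0,"claw": 0.15},{"offset": [0.02,0,0.073],"twist": 0,"claw": 0.15},{"offset": [0.025,0,0.073],"twist": 0,"claw": 0.15},{"offset": [0.03,0,0.073],"twist": 0,"claw": 0.15},{"offset": [0.034,0,0.073],"twist": 0,"claw": 0.15}]}}

```text
time: 28.1
eef_pos: [485.5, -150.1, 149.1]
tool_rot: [-3.141, -0.0, -1.578]
wrist_force: [-0.3, 0.4, -2.3]
finger_gap: 26.1
finger_force: 50.0
```

Emit:
{"fn": "jog_arm", "kwargs": {"plan": [{"offset": [0.004,0,0],"twist": 0,"claw": 0.15},{"offset": [0.008,0,0],"twist": 0,"claw": 0.15},{"offset": [0.012,0,0],"twist": 0,"claw": 0.15},{"offset": [0.016,0,0],"twist": 0,"claw": 0.15},{"offset": [0.02,0,0],"twist": 0,"claw": 0.15},{"offset": [0.024,0,0],"twist": 0,"claw": 0.15},{"offset": [0.028,0,0],"twist": 0,"claw": 0.15},{"offset": [0.032,0,0],"twist": 0,"claw": 0.15},{"offset": [0.036,0,0],"twist": 0,"claw": 0.15},{"offset": [0.04,0,0],"twist": 0,"claw": 0.15}]}}

```text
time: 29.1
eef_pos: [485.2, -189.8, 148.9]
tool_rot: [3.142, 0.0, -1.578]
wrist_force: [-0.3, -0.4, -2.4]
finger_gap: 25.8
finger_force: 50.0
```

```bash
python3 - <<'E'
from h import *
go(481,-370,146,-1.583)
print(observe()["wrist_force"])
W,im=snap("wrist","w11",scale=1)
print("black",cents(im,lambda h,s,v:(v<45),60,(150,5,350,220)))
print("bandred",cents(im,lambda h,s,v:((h<5)|(h>174))&(s>170)&(v>90),4,(170,0,340,220)))
E
```

```text
at [ 485.2 -189.8  148.9] rpy [ 3.142  0.    -1.578] gap 25.8 f 50.0 t 29.1 offset m [0.1802 0.003  0.0029]
twist 0.3
[-0.25624312 -0.43813648 -2.4289151 ]
black [([219, 16, 71, 134, 8659], [253.1, 82.7])]
bandred [([221, 86, 17, 1, 17], [229.0, 86.0])]
```

Emit:
{"fn": "jog_arm", "kwargs": {"plan": [{"offset": [0.005,0,0.001],"twist": 0,"claw": 0.15},{"offset": [0.01,0,0.002],"twist": 0,"claw": 0.15},{"offset": [0.015,0,0.003],"twist": 0,"claw": 0.15},{"offset": [0.02,0.001,0.003],"twist": 0,"claw": 0.15},{"offset": [0.025,0.001,0.003],"twist": 0,"claw": 0.15},{"offset": [0.03,0.001,0.003],"twist": 0,"claw": 0.15},{"offset": [0.035,0.001,0.003],"twist": 0,"claw": 0.15},{"offset": [0.04,0.001,0.003],"twist": 0,"claw": 0.15},{"offset": [0.045,0.001,0.003],"twist": 0,"claw": 0.15},{"offset": [0.05,0.001,0.003],"twist": 0,"claw": 0.15}]}}

```text
time: 30.15
eef_pos: [483.9, -239.9, 145.9]
tool_rot: [-3.142, 0.0, -1.578]
wrist_force: [0.1, 0.5, -2.4]
finger_gap: 25.7
finger_force: 50.0
```

Emit:
{"fn": "jog_arm", "kwargs": {"plan": [{"offset": [0.005,0,0],"twist": 0,"claw": 0.15},{"offset": [0.01,0,0],"twist": 0,"claw": 0.15},{"offset": [0.015,0,0],"twist": 0,"claw": 0.15},{"offset": [0.02,0.001,0],"twist": 0,"claw": 0.15},{"offset": [0.025,0.001,0],"twist": 0,"claw": 0.15},{"offset": [0.03,0.001,0],"twist": 0,"claw": 0.15},{"offset": [0.035,0.001,0],"twist": 0,"claw": 0.15},{"offset": [0.04,0.001,0],"twist": 0,"claw": 0.15},{"offset": [0.045,0.001,0],"twist": 0,"claw": 0.15},{"offset": [0.05,0.001,0],"twist": 0,"claw": 0.15}]}}

```text
time: 31.15
eef_pos: [482.5, -289.9, 145.8]
tool_rot: [3.142, 0.0, -1.578]
wrist_force: [-0.4, -0.0, -2.0]
finger_gap: 25.6
finger_force: 50.0
```

```bash
python3 - <<'E'
from h import *
go(481,-370,146,-1.583)
print(observe()["wrist_force"])
W,im=snap("wrist","w12",scale=1)
for y in range(-520,-300,10): 
  u,v=proj(W,(481,y,60)); 
  if 0<=v<384: print(y,int(v),im[int(v),int(u)-60].tolist(),im[int(v),int(u)].tolist())
S,im=snap("scene","s12")
print("blk",cents(im,lambda h,s,v:v<40,25,(240,215,420,320)))
print("org",cents(im,lambda h,s,v:(h>3)&(h<14)&(s>190)&(v>100),20,(290,200,420,320)))
print([np.round(proj(S,p)) for p in((481,-310,75),(481,-400,75),(478,-540,50))])
E
```

```text
at [ 482.5 -289.9  145.8] rpy [ 3.142  0.    -1.578] gap 25.6 f 50.0 t 31.15 offset m [ 0.0801  0.001  -0.0002]
twist 0.3
[-0.40353194 -0.02205374 -2.00621562]
-430 3 [81, 79, 74] [79, 77, 74]
-420 19 [56, 54, 52] [60, 58, 56]
-410 35 [221, 207, 188] [19, 18, 18]
-400 51 [209, 195, 176] [20, 19, 20]
-390 66 [194, 180, 162] [22, 20, 19]
-380 81 [115, 107, 96] [14, 13, 13]
-370 96 [238, 228, 211] [21, 20, 20]
-360 110 [245, 238, 226] [25, 24, 24]
-350 125 [234, 223, 203] [23, 21, 21]
-340 138 [205, 190, 171] [22, 20, 20]
-330 152 [120, 84, 48] [121, 83, 49]
-320 165 [186, 130, 74] [192, 136, 77]
-310 178 [251, 216, 131] [198, 140, 82]
blk [([275, 215, 35, 31, 573], [291.4, 226.0]), ([368, 247, 25, 18, 352], [379.6, 255.5]), ([312, 255, 18, 51, 187], [321.9, 270.4]), ([333, 264, 20, 28, 43], [342.6, 277.3]), ([319, 278, 5, 22, 42], [320.9, 286.9]), ([393, 281, 15, 31, 60], [400.8, 294.7])]
org [([364, 219, 13, 12, 47], [370.3, 224.7]), ([327, 248, 25, 43, 487], [338.6, 268.7])]
[array([304., 257.]), array([332., 265.]), array([377., 287.])]
```

Emit:
{"fn": "jog_arm", "kwargs": {"plan": [{"offset": [0.005,0,0],"twist": 0,"claw": 0.15},{"offset": [0.01,0,0],"twist": 0,"claw": 0.15},{"offset": [0.015,0,0],"twist": 0,"claw": 0.15},{"offset": [0.02,0,0],"twist": 0,"claw": 0.15},{"offset": [0.025,0,0],"twist": 0,"claw": 0.15},{"offset": [0.03,0,0],"twist": 0,"claw": 0.15},{"offset": [0.035,0,0],"twist": 0,"claw": 0.15},{"offset": [0.04,0,0],"twist": 0,"claw": 0.15},{"offset": [0.045,0,0],"twist": 0,"claw": 0.15},{"offset": [0.05,0,0],"twist": 0,"claw": 0.15}]}}

```text
time: 32.25
eef_pos: [482.2, -339.9, 145.8]
tool_rot: [3.142, -0.0, -1.578]
wrist_force: [-0.4, 0.4, -1.3]
finger_gap: 25.6
finger_force: 50.0
```

Emit:
{"fn": "jog_arm", "kwargs": {"plan": [{"offset": [0.005,0,0],"twist": 0,"claw": 0.15},{"offset": [0.01,0,0],"twist": 0,"claw": 0.15},{"offset": [0.015,0,0],"twist": 0,"claw": 0.15},{"offset": [0.02,0,0],"twist": 0,"claw": 0.15},{"offset": [0.025,0,0],"twist": 0,"claw": 0.15},{"offset": [0.03,0,0],"twist": 0,"claw": 0.15},{"offset": [0.034,0,0],"twist": 0,"claw": 0.15},{"offset": [0.034,0,0],"twist": 0,"claw": 0.15},{"offset": [0.034,0,0],"twist": 0,"claw": 0.15}]}}

```text
time: 33.15
eef_pos: [481.9, -373.5, 145.8]
tool_rot: [3.141, 0.0, -1.578]
wrist_force: [0.3, -0.2, -2.4]
finger_gap: 25.6
finger_force: 50.0
```

Emit:
{"fn": "jog_arm", "kwargs": {"plan": [{"offset": [-0.01,0,0],"twist": 0,"claw": 0.15},{"offset": [-0.025,0,0],"twist": 0,"claw": 0.15},{"offset": [-0.05,0,0],"twist": 0,"claw": 0.15},{"offset": [-0.08,0,0],"twist": 0,"claw": 0.15},{"offset": [-0.12,0,0],"twist": 0,"claw": 0.15},{"offset": [-0.16,0,0],"twist": 0,"claw": 0.15},{"offset": [-0.16,0,-0.03],"twist": 0,"claw": 0.15},{"offset": [-0.16,0,-0.07],"twist": 0,"claw": 0.15}]}}

```text
time: 33.95
eef_pos: [481.3, -210.5, 214.9]
tool_rot: [3.136, 0.001, -1.574]
wrist_force: [0.8, 0.0, -1.7]
finger_gap: 25.4
finger_force: 50.0
```

```bash
python3 - <<'E'
from h import *
go(484,-118,240,0)
S,im=snap("scene","s13")
print("blk",cents(im,lambda h,s,v:v<40,25,(330,240,420,320)))
print("org",cents(im,lambda h,s,v:(h>3)&(h<14)&(s>190)&(v>100),20,(300,240,420,320)))
for lx in(-.05,.0,.05,.1,.15,.2325,.2775): print(lx,np.round(proj(S,(482-12*lx,-309-lx*1000,75 if lx<.1 else 50))))
D,im=snap("side","d13")
print("side org",cents(im,lambda h,s,v:(h>3)&(h<16)&(s>150)&(v>80),20,(250,130,350,230)))
print("side0 org",cents(np.load("pics/side0.npy"),lambda h,s,v:(h>3)&(h<16)&(s>150)&(v>80),20,(250,130,350,230)))
print("white",cents(np.load("pics/s13.npy"),lambda h,s,v:(s<50)&(v>170),25,(220,225,420,320)))
E
```

```text
at [ 481.3 -210.5  214.9] rpy [ 3.136e+00  1.000e-03 -1.574e+00] gap 25.4 f 50.0 t 33.95 offset m [-0.0926 -0.0022 -0.025 ]
twist -90.2
blk [([367, 247, 26, 18, 342], [379.9, 255.3]), ([346, 254, 21, 30, 181], [358.3, 272.5]), ([385, 281, 21, 31, 206], [395.8, 289.6])]
org [([328, 247, 36, 34, 628], [345.5, 263.6])]
-0.05 [290. 253.]
0.0 [304. 257.]
0.05 [319. 261.]
0.1 [334. 273.]
0.15 [350. 278.]
0.2325 [378. 286.]
0.2775 [393. 291.]
side org [([293, 171, 10, 3, 20], [297.5, 171.8])]
side0 org [([274, 177, 41, 18, 478], [293.6, 185.1]), ([319, 190, 9, 14, 25], [324.5, 194.2])]
white [([232, 239, 34, 24, 427], [249.7, 251.4]), ([254, 249, 35, 21, 342], [269.9, 258.6]), ([359, 258, 11, 13, 68], [364.8, 263.8]), ([391, 268, 17, 18, 177], [400.2, 275.1]), ([275, 272, 13, 8, 30], [282.8, 274.6]), ([331, 278, 14, 16, 139], [337.0, 285.6]), ([348, 279, 12, 14, 87], [353.7, 285.5]), ([368, 291, 31, 19, 354], [383.3, 299.6])]
```

Emit:
{"fn": "jog_arm", "kwargs": {"plan": [{"offset": [-0.02,0,-0.01],"twist": 0,"claw": 0.15},{"offset": [-0.05,0,-0.02],"twist": 0,"claw": 0.15},{"offset": [-0.09,0,-0.025],"twist": 0,"claw": 0.15},{"offset": [-0.09,0,-0.025],"twist": 0,"claw": 0.15},{"offset": [-0.09,0,-0.025],"twist": 0,"claw": 0.15},{"offset": [-0.09,0,-0.025],"twist": 0,"claw": 0.15},{"offset": [-0.09,0,-0.025],"twist": 0,"claw": 0.15}]}}

```text
time: 34.75
eef_pos: [483.3, -123.9, 240.4]
tool_rot: [3.141, 0.0, -1.579]
wrist_force: [-0.8, 0.1, -2.7]
finger_gap: 25.9
finger_force: 50.0
```

```bash
cat > chk.py <<'E'
from h import *
import sys
S,im=snap("scene",sys.argv[1]); D,im2=snap("side",sys.argv[1]+"d")
print("blk",cents(im,lambda h,s,v:v<40,25,(330,240,420,320)))
print("org",cents(im,lambda h,s,v:(h>3)&(h<14)&(s>190)&(v>100),20,(300,240,420,320)))
print("side org",cents(im2,lambda h,s,v:(h>3)&(h<16)&(s>150)&(v>80),20,(250,130,350,230)))
go(484,-118,240,0)
E
python3 chk.py s14; python3 -c "
from h import *
im=np.load('pics/scene0.npy');print('s0 org',cents(im,lambda h,s,v:(h>3)&(h<14)&(s>190)&(v>100),20,(300,240,420,320)))"
```

```text
blk [([368, 247, 25, 18, 331], [379.5, 255.2]), ([367, 274, 17, 17, 153], [376.3, 281.1]), ([385, 281, 21, 31, 209], [395.7, 289.6])]
org [([326, 249, 20, 38, 228], [335.1, 267.6])]
side org [([283, 179, 30, 15, 337], [298.5, 186.0])]
at [ 483.4 -124.1  240.5] rpy [ 3.141 -0.    -1.579] gap 25.5 f 50.0 t 34.85 offset m [-0.0061 -0.0005  0.0005]
twist -90.5
s0 org [([326, 249, 20, 38, 228], [335.2, 267.5])]
```

Emit:
{"fn": "jog_arm", "kwargs": {"plan": [{"offset": [-0.03,0.007,0],"twist": -4,"claw": 0.15},{"offset": [-0.065,0.015,0],"twist": -10,"claw": 0.15},{"offset": [-0.1,0.024,0],"twist": -16,"claw": 0.15},{"offset": [-0.135,0.032,0],"twist": -22,"claw": 0.15},{"offset": [-0.17,0.04,0],"twist": -28,"claw": 0.15},{"offset": [-0.2,0.048,0],"twist": -34,"claw": 0.15},{"offset": [-0.235,0.056,0],"twist": -40,"claw": 0.15},{"offset": [-0.27,0.064,0],"twist": -46,"claw": 0.15},{"offset": [-0.3,0.073,0],"twist": -52,"claw": 0.15},{"offset": [-0.33,0.08,0],"twist": -58,"claw": 0.15}]}}

```text
time: 35.85
eef_pos: [405.6, 207.9, 240.8]
tool_rot: [3.142, 0.0, -0.562]
wrist_force: [0.9, 0.1, -1.8]
finger_gap: 25.6
finger_force: 50.0
```

```bash
python3 - <<'E'
from h import *
go(374.5,320,200,0)
E
```

```text
at [405.6 207.9 240.8] rpy [ 3.142  0.    -0.562] gap 25.6 f 50.0 t 35.85 offset m [-0.0861 -0.0783  0.0408]
twist -32.2
```

Emit:
{"fn": "jog_arm", "kwargs": {"plan": [{"offset": [-0.02,-0.018,0],"twist": -7,"claw": 0.15},{"offset": [-0.04,-0.036,0],"twist": -14,"claw": 0.15},{"offset": [-0.06,-0.055,0],"twist": -21,"claw": 0.15},{"offset": [-0.08,-0.073,0],"twist": -28,"claw": 0.15},{"offset": [-0.086,-0.0783,0.01],"twist": -32.2,"claw": 0.15},{"offset": [-0.086,-0.0783,0.03],"twist": -32.2,"claw": 0.15},{"offset": [-0.086,-0.0783,0.03],"twist": -32.2,"claw": 0.15}]}}

```text
time: 36.55
eef_pos: [374.3, 317.7, 208.1]
tool_rot: [3.136, 0.004, -0.005]
wrist_force: [0.2, -0.1, -3.2]
finger_gap: 25.7
finger_force: 50.0
```

```bash
python3 - <<'E'
from h import *
go(374.5,320,112,0)
W,im=snap("wrist","w15")
print(cents(im,lambda h,s,v:(h>20)&(h<32)&(s>170)&(v>100),50))
E
```

```text
at [374.3 317.7 208.1] rpy [ 3.136  0.004 -0.005] gap 25.7 f 50.0 t 36.55 offset m [ 0.0007 -0.0028  0.0961]
twist -0.3
[([227, 187, 54, 64, 2692], [253.3, 221.7]), ([226, 279, 55, 19, 995], [253.1, 287.7])]
```

Emit:
{"fn": "jog_arm", "kwargs": {"plan": [{"offset": [0,-0.0015,0.03],"twist": 0,"claw": 0.15},{"offset": [0,-0.0015,0.06],"twist": 0,"claw": 0.15},{"offset": [0,-0.0015,0.08],"twist": 0,"claw": 0.15},{"offset": [0,-0.0015,0.09],"twist": 0,"claw": 0.15},{"offset": [0,-0.0015,0.094],"twist": 0,"claw": 0.15},{"offset": [0,-0.0015,0.096],"twist": 0,"claw": 0.15},{"offset": [0,-0.0015,0.096],"twist": 0,"claw": 0.15},{"offset": [0,-0.0015,0.096],"twist": 0,"claw": 0.15}]}}

```text
time: 37.4
eef_pos: [375.8, 321.3, 115.8]
tool_rot: [-3.14, -0.001, -0.003]
wrist_force: [-0.1, -0.2, -2.9]
finger_gap: 25.4
finger_force: 50.0
```

Emit:
{"fn": "jog_arm", "kwargs": {"plan": [{"offset": [0,0,0.001],"twist": 0,"claw": 0.15},{"offset": [0,0,0.002],"twist": 0,"claw": 0.15},{"offset": [0,0,0.003],"twist": 0,"claw": 0.15},{"offset": [0,0,0.0035],"twist": 0,"claw": 0.15},{"offset": [0,0,0.0035],"twist": 0,"claw": 0.15}]}}

```text
time: 37.9
eef_pos: [375.4, 320.9, 112.4]
tool_rot: [-3.141, -0.0, -0.003]
wrist_force: [-2.8, -1.7, 5.5]
finger_gap: 25.8
finger_force: 50.0
```

Foot is on the mat; release and retreat.

Emit:
{"fn": "jog_arm", "kwargs": {"plan": [{"offset": [0,0,0],"twist": 0,"claw": 0.35},{"offset": [0,0,0],"twist": 0,"claw": 0.55},{"offset": [0,0,0],"twist": 0,"claw": 0.7},{"offset": [0,0,0],"twist": 0,"claw": 0.8},{"offset": [0,0,-0.03],"twist": 0,"claw": 0.8},{"offset": [0,0,-0.07],"twist": 0,"claw": 0.8},{"offset": [0,0,-0.11],"twist": 0,"claw": 0.8},{"offset": [0,0.03,-0.14],"twist": 0,"claw": 0.8},{"offset": [0,0.07,-0.14],"twist": 0,"claw": 0.8},{"offset": [0,0.11,-0.14],"twist": 0,"claw": 0.8}]}}

```text
time: 38.9
eef_pos: [375.0, 210.1, 252.3]
tool_rot: [-3.14, -0.002, -0.002]
wrist_force: [0.1, -0.1, -0.1]
finger_gap: 69.1
finger_force: 0.0
```

```bash
cat > pad.py <<'E'
from h import *
r=[]
for n,roi in(("scene",(90,180,300,300)),("side",(220,300,330,384))):
    im=capture(n); c=cents(im,lambda h,s,v:(h>20)&(h<32)&(s>170)&(v>100),50,roi); print(c); r.append(ray(cam(n),*c[0][1]))
print(tri(*r))
E
python3 pad.py; python3 -c "
from h import *
go(366.3,-338.2,180,-1.85)"
```

```text
[([128, 209, 13, 31, 261], [133.8, 223.8])]
[([268, 325, 13, 39, 404], [274.0, 343.7])]
(array([373.42684743, 320.78243871,  76.79999409]), [np.float64(0.3165764921965023), np.float64(0.31657649219646855)])
at [373.9 207.2 251.5] rpy [ 3.141e+00  1.000e-03 -7.000e-03] gap 69.4 f 0.0 t 39.0 offset m [-0.0038  0.5454  0.0716]
twist 105.6
```

Emit:
{"fn": "jog_arm", "kwargs": {"plan": [{"offset": [0.01,0.045,0],"twist": 8,"claw": 0.6},{"offset": [0.02,0.09,0],"twist": 16,"claw": 0.6},{"offset": [0.03,0.135,0],"twist": 24,"claw": 0.6},{"offset": [0.03,0.18,0],"twist": 32,"claw": 0.6},{"offset": [0.03,0.225,0],"twist": 40,"claw": 0.6},{"offset": [0.03,0.27,0],"twist": 48,"claw": 0.6},{"offset": [0.03,0.315,0],"twist": 56,"claw": 0.6},{"offset": [0.03,0.36,0],"twist": 64,"claw": 0.6},{"offset": [0.02,0.405,0],"twist": 72,"claw": 0.6},{"offset": [0.01,0.45,0],"twist": 80,"claw": 0.6}]}}

```text
time: 40.0
eef_pos: [383.3, -241.0, 251.3]
tool_rot: [-3.141, -0.0, -1.405]
wrist_force: [1.7, 0.6, -0.1]
finger_gap: 52.6
finger_force: 0.0
```

```bash
python3 -c "
from h import *
go(366.3,-338.2,180,-1.85)"
```

```text
at [ 383.3 -241.   251.3] rpy [-3.141 -0.    -1.405] gap 52.6 f 0.0 t 40.0 offset m [0.093  0.0328 0.0713]
twist 25.5
```

Emit:
{"fn": "jog_arm", "kwargs": {"plan": [{"offset": [0.03,0.01,0],"twist": 7,"claw": 0.6},{"offset": [0.06,0.02,0.02],"twist": 14,"claw": 0.6},{"offset": [0.093,0.033,0.04],"twist": 21,"claw": 0.6},{"offset": [0.093,0.033,0.06],"twist": 25.5,"claw": 0.6},{"offset": [0.093,0.033,0.071],"twist": 25.5,"claw": 0.6},{"offset": [0.093,0.033,0.071],"twist": 25.5,"claw": 0.6},{"offset": [0.093,0.033,0.071],"twist": 25.5,"claw": 0.6}]}}

```text
time: 40.7
eef_pos: [367.4, -336.3, 181.0]
tool_rot: [-3.141, -0.001, -1.842]
wrist_force: [0.1, -0.5, 0.1]
finger_gap: 52.1
finger_force: 0.0
```

```bash
python3 -c "
from h import *
go(366.3,-338.2,90,-1.85)
W,im=snap('wrist','w16')
m=cents(im,lambda h,s,v:((h<5)|(h>174))&(s>170)&(v>90),50);print(m)
print(proj(W,(366.3,-338.2,105)))"
```

```text
at [ 367.4 -336.3  181. ] rpy [-3.141e+00 -1.000e-03 -1.842e+00] gap 52.1 f 0.0 t 40.7 offset m [0.0021 0.0007 0.091 ]
twist 0.4
[([226, 161, 57, 74, 2885], [253.4, 195.2])]
(np.float64(254.0304489386757), np.float64(205.61487274874304))
```

Knob is where expected; descend, grip, turn clockwise.

Emit:
{"fn": "jog_arm", "kwargs": {"plan": [{"offset": [0.002,0.001,0],"twist": 0,"claw": 0.6},{"offset": [0.002,0.001,0.03],"twist": 0,"claw": 0.6},{"offset": [0.002,0.001,0.06],"twist": 0,"claw": 0.6},{"offset": [0.002,0.001,0.082],"twist": 0,"claw": 0.6},{"offset": [0.002,0.001,0.091],"twist": 0,"claw": 0.6},{"offset": [0.002,0.001,0.091],"twist": 0,"claw": 0.4},{"offset": [0.002,0.001,0.091],"twist": 0,"claw": 0.2},{"offset": [0.002,0.001,0.091],"twist": 0,"claw": 0.1},{"offset": [0.002,0.001,0.091],"twist": 0,"claw": 0.1},{"offset": [0.002,0.001,0.091],"twist": 0,"claw": 0.1}], "grip_force": 30}}

```text
time: 41.75
eef_pos: [366.2, -338.6, 90.3]
tool_rot: [-3.138, -0.001, -1.845]
wrist_force: [0.3, 0.7, 3.5]
finger_gap: 21.9
finger_force: 30.0
```

Emit:
{"fn": "jog_arm", "kwargs": {"plan": [{"offset": [0,0,0],"twist": 8,"claw": 0.1},{"offset": [0,0,0],"twist": 16,"claw": 0.1},{"offset": [0,0,0],"twist": 24,"claw": 0.1},{"offset": [0,0,0],"twist": 32,"claw": 0.1},{"offset": [0,0,0],"twist": 40,"claw": 0.1},{"offset": [0,0,0],"twist": 48,"claw": 0.1},{"offset": [0,0,0],"twist": 56,"claw": 0.1},{"offset": [0,0,0],"twist": 64,"claw": 0.1},{"offset": [0,0,0],"twist": 71,"claw": 0.1},{"offset": [0,0,0],"twist": 74,"claw": 0.1}]}}

```text
time: 42.75
eef_pos: [366.2, -338.4, 90.3]
tool_rot: [-3.141, 0.002, -3.139]
wrist_force: [0.7, 2.7, 2.2]
finger_gap: 22.1
finger_force: 30.0
```

Emit:
{"fn": "jog_arm", "kwargs": {"plan": [{"offset": [0,0,0],"twist": 0.5,"claw": 0.1},{"offset": [0,0,0],"twist": 0.5,"claw": 0.1},{"offset": [0,0,0],"twist": 0.5,"claw": 0.4},{"offset": [0,0,0],"twist": 0.5,"claw": 0.6},{"offset": [0,0,0],"twist": 0.5,"claw": 0.6},{"offset": [0,0,-0.03],"twist": 0.5,"claw": 0.6},{"offset": [0,0,-0.07],"twist": 0.5,"claw": 0.6},{"offset": [0,0,-0.12],"twist": 0.5,"claw": 0.6},{"offset": [-0.02,0.05,-0.15],"twist": 0.5,"claw": 0.6},{"offset": [-0.03,0.1,-0.15],"twist": 0.5,"claw": 0.6}]}}

```text
time: 43.75
eef_pos: [394.2, -249.8, 241.8]
tool_rot: [-3.139, 0.007, 3.135]
wrist_force: [1.2, 0.6, -0.3]
finger_gap: 52.3
finger_force: 0.0
```

```bash
python3 chk.py s17; python3 pad.py; python3 - <<'E'
from h import *
S=cam("scene"); a=np.load("pics/s17.npy").astype(int);b=np.load("pics/scene0.npy").astype(int)
print("knob/lane diff to start",np.abs(a-b).sum(2)[255:320,270:330].mean(), "opened diff",np.abs(np.load("pics/s14.npy").astype(int)-b).sum(2)[255:320,270:330].mean())
print("tip px",np.round(proj(S,(461,-338,58))), [[im[int(proj(S,(461,-338,58))[1]),int(proj(S,(461,-338,58))[0])].tolist()] for im in(a,b)])
d=np.abs(a-b).sum(2)
print("bottle",d[235:262,190:207].mean(),"gauge",d[235:252,322:340].mean())
E
```

```text
blk [([368, 247, 25, 18, 338], [379.3, 255.3]), ([371, 276, 38, 36, 398], [389.1, 286.6])]
org [([326, 249, 20, 38, 228], [335.2, 267.5])]
side org [([274, 177, 41, 18, 448], [293.1, 185.0])]
at [ 393.3 -245.5  239.7] rpy [ 3.141e+00  3.000e-03 -3.139e+00] gap 52.0 f 0.0 t 43.85 offset m [-0.091   0.1273  0.    ]
twist -179.9
[([128, 209, 13, 31, 266], [133.8, 224.0])]
[([268, 325, 13, 39, 402], [273.9, 343.7])]
(array([373.4908185 , 320.6187272 ,  76.20952973]), [np.float64(0.0023431648197197266), np.float64(0.0023431648196782094)])
knob/lane diff to start 65.1625641025641 opened diff 53.28641025641026
tip px [310. 268.] [[[0, 0, 0]], [[7, 8, 5]]]
bottle 12.267973856209151 gauge 57.94117647058823
```

Emit:
{"fn": "jog_arm", "kwargs": {"plan": [{"offset": [0,0.04,0],"twist": 0,"claw": 0.6},{"offset": [0,0.08,-0.02],"twist": 0,"claw": 0.6},{"offset": [0,0.12,-0.04],"twist": 0,"claw": 0.6},{"offset": [0,0.16,-0.06],"twist": 0,"claw": 0.6},{"offset": [0,0.2,-0.08],"twist": 0,"claw": 0.6},{"offset": [0,0.25,-0.1],"twist": 0,"claw": 0.6},{"offset": [0,0.25,-0.1],"twist": 0,"claw": 0.6}]}}

```text
time: 44.65
eef_pos: [394.3, 3.8, 340.2]
tool_rot: [3.14, 0.004, -3.14]
wrist_force: [0.0, -0.3, 0.2]
finger_gap: 52.3
finger_force: 0.0
```

```bash
python3 - <<'E'
from h import *
S,a=snap("scene","s18");D,ad=snap("side","d18")
L=lambda n:np.load(f"pics/{n}.npy").astype(int)
for t,z0,z1 in(("scene",L("scene0"),L("s14")),):
    d=lambda p,q,r:np.abs(p-q).sum(2)[r[1]:r[3],r[0]:r[2]].mean().round(1)
    a=a.astype(int)
    for n,r in(("knob+arm",(280,262,322,312)),("bottle",(190,235,207,262)),("gauge",(322,235,340,252))): print(n,"vs start",d(a,z0,r),"vs open",d(a,z1,r), "start-open",d(z0,z1,r))
p=[int(round(x)) for x in proj(D,(461,-338,58))]
for im in(ad,L("side0"),L("s14d")): print(im[p[1]-2:p[1]+3,p[0]-2:p[0]+3].mean((0,1)).round())
print("red",cents(ad,lambda h,s,v:((h<5)|(h>174))&(s>170)&(v>90),20,(290,170,350,220)),cents(a.astype(np.uint8),lambda h,s,v:((h<5)|(h>174))&(s>170)&(v>90),20,(280,250,330,320)))
E
```

```text
knob+arm vs start 43.8 vs open 74.9 start-open 63.6
bottle vs start 11.7 vs open 10.9 start-open 11.7
gauge vs start 51.2 vs open 12.7 start-open 54.9
[43. 41. 37.]
[75. 72. 65.]
[140. 130. 115.]
red [([314, 190, 13, 17, 187], [319.6, 197.9])] [([288, 267, 17, 25, 312], [296.8, 279.8])]
```

```bash
python3 -c "
from cell import *
print(finish_job())"
```

```text
the job is handed in; nothing more can be done
None
```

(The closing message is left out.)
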